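# Tighten the recessed clamp bolt of a hall shelf with a hex key

### The arm

A 7-joint arm with a two-finger parallel gripper is mounted at the origin on the work surface. World frame = base frame: x ahead of the robot, y to its left, z up, the work surface at z = 0. Lengths are in m, angles in degrees, forces in N, time in s.
With the tool pointing down it reaches from about 0.425 to 0.875 m from the base axis. Payload 4.7 kg.
Tool frame: the origin (TCP) lies midway between the tips of the shut fingers; the grasp point (between the pads) lies 19 mm behind it; z points along the fingers, y is the direction in which the jaws open and shut (so a half turn about z gives the same grasp; the last joint's range is limited). The gripper opens to 87 mm and grips with 3 to 60 N. Pads are 19 mm wide; open, the fingers measure 117 mm over their backs; the gripper's body (75 mm by 190 mm) begins 51 mm behind the grasp point.
Start: joints at [-65.483, 18.392, -4.016, 83.108, 1.295, 78.541, -3.26], TCP at [0.261, 0.595, 0.223] pointing down, gripper open.
Joint ranges: [-163.93, 163.93], [-17.29, 119.83], [-79.2, 71.16], [3.27, 140.29], [-89.18, 269.18], [5.43, 117.66], [-154.24, 154.24]. Speed limits (degrees/s): [147.25, 147.25, 180, 180, 180, 180, 180].

### API

Orientations are given as [roll, pitch, yaw] about the fixed x, y, z axes, in that order (R = Rz(yaw) Ry(pitch) Rx(roll)).
In Python, from cell import env gives the robot as it stands.
- The arm moves only by the tool apply_moves, never from a script. Its argument "targets" is a list of rows, each a list of 2 entries, a list of its own where there are three numbers: the shift along the world's x, y, z in mm, then the turn, a rotation vector about the world's x, y, z in rad. A call has 1 to 8 rows; each row is the pose to reach, as a shift and turn from the pose commanded when the call began; what a row does not reach only later rows make up. A row lasts 1/10 s, in which the tool goes at most 50 mm and 8.59 degrees, less where a joint would pass 70% of its speed; a pose out of reach is approached as far as the arm can. A call with a gripper value outside its range is refused whole. "hand" is the finger opening in mm, from 0 to 87, set as the call begins (left out, the last holds). The fingers move at their own pace and stop on an object; "squeeze" is the grip in N (left out, the last holds). Time passes only in rows, so rows that repeat a pose let the fingers close. It gives the time, the measured TCP pose, the force and the opening at its end, in the units of the state.
- env.get_obs(): the state, without advancing time (a new reading comes with each control period).
- env.read_camera(name): name is "side" or "top" or "wrist"; returns a dict with "image" (384x512x3 uint8, red, green, blue), "camera_matrix" (3x3 intrinsics, pixels), "k1" (the pictures are not rectified: a ray, as slopes to the right and down, at radius r is drawn at 1 + k1 r^2 times it, then the intrinsics apply), "camera_from_world" (4x4, takes a point from world to camera coordinates); the wrist camera has in their place "mount" (4x4, takes a point from camera to tool coordinates, whose origin is the TCP and whose axes are the flange's). Camera axes: x right, y down, z forward; pixel columns grow to the right and rows downward; lengths in m; the calibration is good to about 2 mm. A picture is of the moment at which its call begins: read the wrist's pose just before it. There is no depth.
- env.sign_off(): hands the job in, once; it reports no verdict.
Trained networks look in a picture, given as the dict that the camera call returned (one of the last four; its "shot" number tells which), for a name from the list of things; names that differ only in an ending like _2 or _b are one class to them, and where a whole thing is asked for, a point or a joint stands for the part that bears it (a point fixed in the world has none). Each returns a list of dicts, best first, with "conf" (0 to 1); they miss things now and then, are a little off and sometimes report something else, mostly with a low value. They report only what shows in the picture. A call takes as long as a camera call. They do not tell look-alikes from the thing itself.
- env.regions_of(picture, target): "region" (384x512 bool, what is visible of it) and "rect" ([left, top, right, bottom] in pixels, round what is visible of it).
The state is a dict: "time_s": time; "qpos": joint angles; "joint_velocities": joint speeds; "effort": joint torques, N m; "tool_pos": TCP position; "tool_rot": TCP orientation; "force": force on the tool from outside, world axes, zero at the start; "wrist_torque": the same for the moment, N m; "grip_width": finger opening in m.
Only numpy, scipy, OpenCV 4.12 (cv2) and the standard library are available. Lean on these libraries where they do the work, as an engineer would, in place of code of your own. Each camera call takes 0.05 s, during which the arm holds its last target. There are 200 camera calls.

### The job

Take the orange-handled hex key from its wooden stand, find the hex socket of the brass bolt recessed in the channel of the upturned shelf, and with the key turn the bolt clockwise, in as many grasps as it takes, until it comes up tight against its stop. Then put the key back upright in its stand and let go, leaving the jars and the tin undisturbed.

Things in the scene. Friction and masses are not known exactly. Their poses are not given: they have to be found in the camera images.
- shelf: Small oak wall shelf lying face down, fixed: board 150 (x) x 260 (y) x 22 mm, origin at the centre of its underside, on the table. A steel bracket channel lies on it, running along the shelf's own y.
- slot (a point): Middle of the channel's floor, 28 mm above the table; axes as the shelf's. Channel: 200 mm long, 40 mm wide inside, two dark ribs 8 mm thick with tops 32 mm above the floor, ends open. The round brass bolt head stands firm on the floor, on the centre line (x = 0), anywhere within 30 mm of this point along y; just where must be felt or seen.
- bolt (a joint): Turn of the bolt, rad: grows clockwise seen from above; starts at 0.2 to 1.4; hard stop (tight) at 3.8; steady friction 0.12 N m, stays where left. It does not tell where the hexagon's corners point. Head: 32 mm across, top 18 mm above the channel floor; hex socket in it open upwards, 17 mm across flats, 15 mm deep.
- key: Straight hex key, 130 mm tall, about 0.24 kg, upright in its stand at the start; origin at the centre of its lower end, z up. Steel hex shank 16 mm across flats up to 85 mm: flats face its own +x and -x, corners +y and -y. Above, 85 to 130 mm, a square orange handle 30 x 30 mm, faces along x and y.
- key_tip (a point): Centre of the key's lower end; axes as the key's. The first 4 mm are a round nose tapering from 15.2 to 12 mm in diameter at the end, then the hexagon (18.5 mm over corners). It enters the socket every 60 degrees, about 7 degrees of play either way; the nose enters at any yaw. Left in the socket, the key stands by itself.
- stand_hole (a point): Centre of the mouth of the square hole in the top of the dark wooden key stand: a fixed block 85 x 85 x 55 mm; the hole is 23 x 23 mm with a 3 mm chamfer, 45 mm deep, upright (the key's tip rests 45 mm below this point). The key goes in at any yaw.
- celadon_jar: Bystander: squat green lidded jar, 92 mm across, 70 mm tall, origin at the centre of its foot. Leave alone.
- blue_jar: Bystander: blue and white lidded jar, 96 mm across, 107 mm tall, origin at the centre of its foot. Leave alone.
- polish_tin: Bystander: small brass and blue tin, 54 mm across, 60 mm tall, origin at the centre of its foot. Leave alone.
There are look-alikes about, which are no part of the job. Of the things like the part that bears stand_hole, leave any that is purple; of the rest the smaller one is meant.

How it is judged:
By the outcome, as a careful person would: the job done as asked, in the order asked, and still so for the second after the job is handed in, with the robot touching nothing.
It also fails if it takes over 72 s, if anything falls off the work surface, if the arm or the gripper's body presses on something with over 40 N, if the wrist force passes 120 N, or if a joint passes its speed limit or range.

## Working session

There is one attempt and no reset: what is moved stays moved. The work goes in short steps, Python scripts to look and compute and a tool call to move; the robot and the scene stay as the last step left them, time stands still between calls to the robot, and variables do not carry over. Pictures are saved under pics/ and viewed, about 8 in all and at most 12, crops included, and the job is handed in when it is done.

Besides the shell and the picture viewer there is one more tool, called after "Request:" as name(argument=value, ...) on one line, values as JSON. apply_moves: Moves the arm, as the interface text tells. Its arguments: {"type":"object","properties":{"targets":{"type":"array","items":{"type":"array"}},"hand":{"type":"number"},"squeeze":{"type":"number"}},"required":["targets"]}

```bash
mkdir -p pics; ls
cat > h.py <<'E'
import numpy as np, cv2
from cell import env
from scipy.spatial.transform import Rotation as R
def cam(name):
    o=env.get_obs(); p=env.read_camera(name)
    if name=="wrist":
        T=np.eye(4); T[:3,:3]=R.from_euler('xyz',o['tool_rot'],degrees=True).as_matrix(); T[:3,3]=o['tool_pos']
        p['wfc']=T@np.array(p['mount'])
    else: p['wfc']=np.linalg.inv(np.array(p['camera_from_world']))
    return p
def save(p,f,rect=None,s=1):
    im=p['image'][...,::-1]
    if rect: im=im[rect[1]:rect[3],rect[0]:rect[2]]
    cv2.imwrite(f,cv2.resize(np.ascontiguousarray(im),None,fx=s,fy=s,interpolation=cv2.INTER_CUBIC))
def world(p,uv,z):
    K=np.array(p['camera_matrix']); uv=np.atleast_2d(uv).astype(float)
    d=np.c_[(uv[:,0]-K[0,2])/K[0,0],(uv[:,1]-K[1,2])/K[1,1]]; s=d.copy()
    for _ in range(20): s=d/(1+p['k1']*(s**2).sum(1,keepdims=True))
    r=np.c_[s,np.ones(len(s))]@p['wfc'][:3,:3].T; c=p['wfc'][:3,3]
    return c+r*((z-c[2])/r[:,2])[:,None]
def pix(p,X):
    K=np.array(p['camera_matrix']); W=np.linalg.inv(p['wfc']); c=np.atleast_2d(X)@W[:3,:3].T+W[:3,3]
    s=c[:,:2]/c[:,2:]; s=s*(1+p['k1']*(s**2).sum(1,keepdims=True)); return s*[K[0,0],K[1,1]]+[K[0,2],K[1,2]]
E
python3 - <<'E'
from h import *
o=env.get_obs(); print(o)
a=cam('top'); b=cam('side')
cv2.imwrite('pics/top.png',cv2.resize(a['image'][...,::-1],(768,576),interpolation=cv2.INTER_CUBIC)); cv2.imwrite('pics/side.png',cv2.resize(b['image'][...,::-1],(768,576),interpolation=cv2.INTER_CUBIC))
for n,p in(('top',a),('side',b)):
    print(n,p['wfc'][:3,3].round(3),p['wfc'][:3,2].round(3))
    for t in ['shelf','bolt','key','stand_hole','celadon_jar','blue_jar','polish_tin']:
        try:
            for r in env.regions_of(p,t): print(t,round(r['conf'],2),np.round(r['rect']),int(r['region'].sum()))
        except Exception as e: print(t,e)
E
```

```text
pics
{'time_s': 0.0, 'qpos': array([-65.48398289,  18.43702451,  -4.0150008 ,  83.17566174,
         1.29568571,  78.54272922,  -3.25943227]), 'joint_velocities': array([ 0.01751076, -0.01579188,  0.04028738,  0.01504613, -0.08851425,
       -0.0113807 , -0.04278828]), 'effort': array([ 1.72195028e-04, -4.91299224e+01, -4.04132176e-01, -3.12523448e+01,
       -6.39791088e-02,  4.38865414e-02,  1.67108765e-04]), 'tool_pos': array([0.26117763, 0.59459486, 0.22147788]), 'tool_rot': array([-1.79889868e+02,  6.77967497e-03,  1.56293957e+02]), 'force': array([ 0.01711839, -0.50588136,  0.00438562]), 'wrist_torque': array([ 0.07132747,  0.01421896, -0.03521364]), 'grip_width': 0.0872166331863228}
top [ 0.528 -0.07   0.978] [ 0.072  0.024 -0.997]
shelf 0.85 [ 78. 202. 184. 266.] 6167
bolt 0.74 [113. 227. 128. 240.] 159
key 0.76 [324. 228. 341. 242.] 242
stand_hole 0.95 [363. 200. 432. 262.] 2789
stand_hole 0.68 [306. 213. 350. 257.] 1184
stand_hole 0.65 [246. 151. 293. 196.] 1393
celadon_jar 0.94 [311. 108. 348. 144.] 1114
blue_jar 0.7 [139. 115. 179. 153.] 1293
blue_jar 0.69 [ 79. 200. 188. 267.] 6329
polish_tin 0.52 [326. 230. 341. 242.] 217
side [ 0.161 -0.726  0.927] [ 0.383  0.552 -0.741]
shelf 0.65 [123. 124. 213. 197.] 3504
bolt 0.67 [153. 140. 169. 152.] 87
bolt 0.49 [233. 244. 284. 294.] 1592
key 0.81 [246. 234. 263. 270.] 409
stand_hole 0.92 [231. 244. 284. 296.] 1617
stand_hole 0.75 [268. 283. 335. 362.] 3840
stand_hole 0.57 [257. 186. 298. 227.] 1378
celadon_jar 0.91 [330. 207. 368. 240.] 1009
blue_jar 0.84 [236. 109. 268. 150.] 940
blue_jar 0.31 [247. 234. 264. 268.] 445
polish_tin 0.8 [206. 184. 231. 212.] 532
```

View pics/top.png

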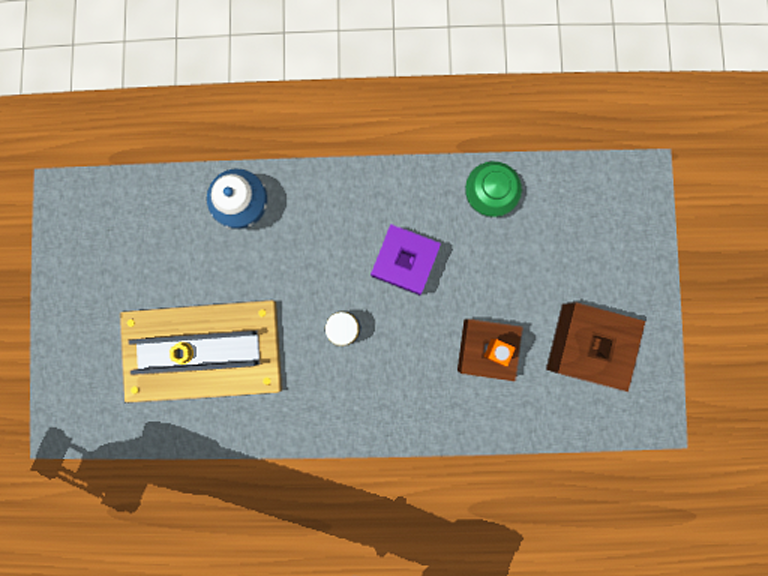

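View pics/side.png

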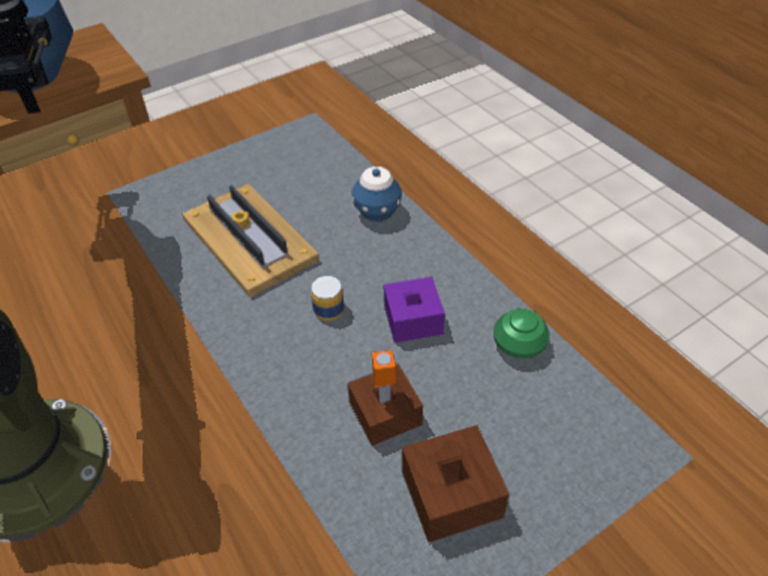

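The pictures show the key (orange, at about 502,352 in the enlarged top view) standing in the smaller brown stand. The purple block and the larger brown block are the look-alikes. The bolt is at about (181,353), in the channel toward its left end.

Run:
```python
from h import *
a=cam('top'); b=cam('side')
def ctr(p,t,i=0):
    r=env.regions_of(p,t)[i]['region'].astype(np.uint8); m=cv2.moments(r,True); return (m['m10']/m['m00'],m['m01']/m['m00']),r
def rect(p,m,z):
    c=max(cv2.findContours(m,0,2)[0],key=cv2.contourArea)[:,0]
    w=world(p,c,z)[:,:2]*1000; (x,y),s,an=cv2.minAreaRect(w.astype(np.float32)); return np.round([x,y,*s,an],1)
im=a['image'].astype(int); 
c,r=ctr(a,'key'); print('key top',world(a,c,.135).round(4), rect(a,r,.14))
hsv=cv2.cvtColor(a['image'],cv2.COLOR_RGB2HSV)
white=((hsv[...,1]<60)&(hsv[...,2]>150)).astype(np.uint8); white[:225]=0;white[245:]=0;white[:,:322]=0;white[:,345:]=0
m=cv2.moments(white,True); print('keycap',m['m00'],world(a,(m['m10']/m['m00'],m['m01']/m['m00']),.14).round(4))
for p in(a,b):
    c,r=ctr(p,'bolt'); print('bolt',c,world(p,c,.046).round(4))
c,r=ctr(b,'key'); print('side key', c, world(b,c,.1).round(4))
print('sidecap',world(b,(384/1.5,358/1.5),.14))
c,r=ctr(a,'shelf'); print('shelf',rect(a,r,.022))
for q in env.regions_of(a,'stand_hole'): print(q['rect'],rect(a,q['region'].astype(np.uint8),.055))
for t in ['celadon_jar','blue_jar']:
    c,_=ctr(a,t); print(t,world(a,c,.05).round(3))
print('tin',world(a,(341/1.5,328/1.5),.06).round(3))
save(a,'pics/crop.png',[300,195,360,265],8)
```

```text
key top [[ 0.4852 -0.2214  0.135 ]] [ 486.4 -219.7   39.5   30.2   62. ]
keycap 67.0 [[ 0.4836 -0.2239  0.14  ]]
bolt (119.63030303030303, 235.21212121212122) [[0.4882 0.2678 0.046 ]]Traceback (most recent call last):
  File "<stdin>", line 14, in <module>
  File "<stdin>", line 4, in ctr
IndexError: list index out of range
```

Request:
apply_moves(targets=[[[40,-50,20],[0,0,0]],[[70,-90,30],[0,0,0]],[[100,-130,30],[0,0,0]],[[130,-170,30],[0,0,0]],[[160,-210,30],[0,0,0]],[[185,-250,30],[0,0,0]],[[205,-290,30],[0,0,0]],[[215,-325,30],[0,0,0]]])

```text
time_s: 1.85
tool_pos: [0.478, 0.2676, 0.2527]
tool_rot: [180.0, 0.1, 156.2]
force: [0.5, -0.2, 0.8]
grip_width: 0.087
```

Run:
```python
from h import *
o=env.get_obs(); print(o['tool_pos'],o['tool_rot'],o['qpos'],o['time_s'])
w=cam('wrist'); save(w,'pics/w1.png',None,1.5); print(w['wfc'].round(3)); print(pix(w,[.4882,.2678,.046]))
for t in ['bolt','shelf','polish_tin']: print(t,[(round(r['conf'],2),r['rect']) for r in env.regions_of(w,t)])
```

```text
[0.4779886  0.26761206 0.25270601] [1.79977449e+02 5.54380174e-02 1.56199589e+02] [-41.32690693   4.98543603   9.92799092  95.67963732  -0.84025099
  79.36019137  34.91828067] 1.85
[[ 0.403  0.88   0.25   0.409]
 [ 0.915 -0.388 -0.111  0.299]
 [-0.001  0.274 -0.962  0.415]
 [ 0.     0.     0.     1.   ]]
[[252.84693691 175.29058219]]
bolt [(0.6, [241.2, 163.2, 268.5, 182.5])]
shelf [(0.59, [143.3, 89.5, 339.9, 244.6])]
polish_tin [(0.73, [118.6, 234.7, 134.7, 247.4])]
```

View pics/w1.png

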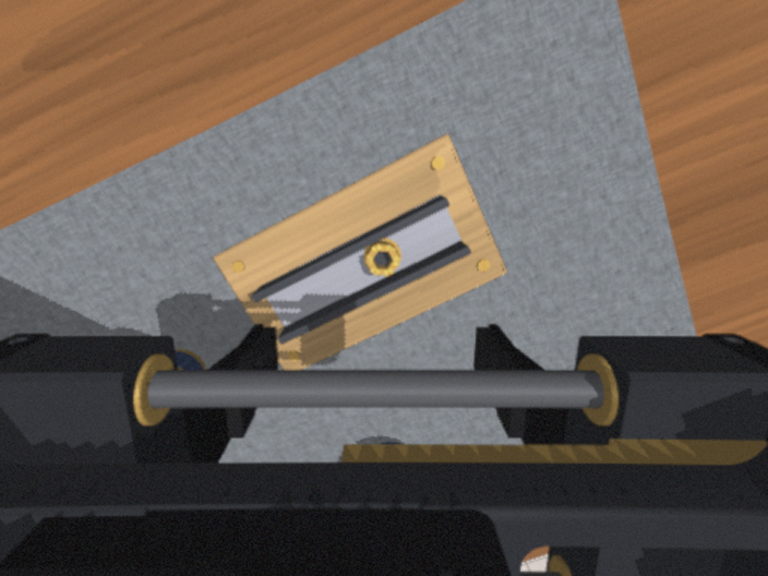

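The bolt shows at (382,259) in the enlarged wrist view, inside the channel with its socket visible. I'm going closer to read the hexagon's angle.

Request:
apply_moves(targets=[[[5,0,-30],[0,0,0]],[[10,0,-60],[0,0,0]],[[15,0,-90],[0,0,0]],[[18,-4,-110],[0,0,0]],[[18,-4,-110],[0,0,0]],[[18,-4,-110],[0,0,0]]])

```text
time_s: 2.65
tool_pos: [0.4938, 0.2678, 0.1429]
tool_rot: [180.0, -0.0, 156.4]
force: [0.5, 0.2, 0.8]
grip_width: 0.087
```

Run:
```python
from h import *
w=cam('wrist')
r=env.regions_of(w,'bolt'); print([(q['conf'],q['rect']) for q in r])
# rectified top-down view of plane z=.046, 8 px/mm, up=+x,left=+y
x0,y0=.4882,.2678
g=np.arange(-30,30,.125)/1000
X,Y=np.meshgrid(g,g) # cols, rows
P=np.stack([x0-Y,y0-X,np.full_like(X,.046)],-1).reshape(-1,3)
uv=pix(w,P).reshape(*X.shape,2).astype(np.float32)
cv2.imwrite('pics/bolt.png',cv2.remap(w['image'][...,::-1].copy(),uv[...,0],uv[...,1],cv2.INTER_CUBIC))
s=env.regions_of(w,'shelf')
if s:
    c=max(cv2.findContours(s[0]['region'].astype(np.uint8),0,2)[0],key=cv2.contourArea)[:,0]
    print(cv2.minAreaRect((world(w,c,.022)[:,:2]*1000).astype(np.float32)))
```

```text
[(0.77, [233.6, 165.9, 268.2, 198.1])]
((487.2061767578125, 247.29043579101562), (149.20803833007812, 259.2770080566406), 3.0624547004699707)
```

View pics/bolt.png

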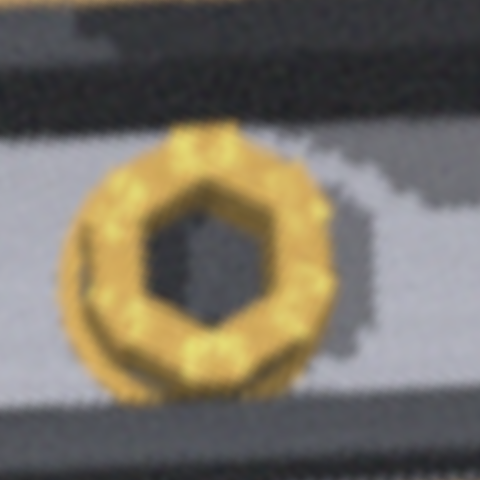

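The socket is clear: centre at about (209,254) in the rectified crop, giving world (486, 272), which agrees with the channel centre line. Its corners point along about world ±x (0 ± 3°). Next is the key.

Request:
apply_moves(targets=[[[0,0,50],[0,0,0]],[[0,-10,100],[0,0,0]],[[0,-50,130],[0,0,0]],[[0,-95,130],[0,0,0]],[[0,-140,130],[0,0,0]],[[0,-185,130],[0,0,0]],[[0,-230,130],[0,0,0]],[[-4,-275,130],[0,0,0]]])

```text
time_s: 3.6
tool_pos: [0.4908, -0.0104, 0.2742]
tool_rot: [179.9, 0.2, 156.3]
force: [0.5, -0.7, -0.8]
grip_width: 0.0874
```

Request:
apply_moves(targets=[[[0,-45,0],[0,0,0]],[[0,-90,0],[0,0,0]],[[-3,-135,0],[0,0,0]],[[-6,-175,0],[0,0,0]],[[-6,-205,0],[0,0,0]],[[-6,-215,0],[0,0,0]],[[-6,-215,0],[0,0,0]],[[-6,-215,0],[0,0,0]]])

```text
time_s: 4.4
tool_pos: [0.485, -0.2221, 0.2729]
tool_rot: [179.9, 0.0, 156.4]
force: [0.6, 0.9, -0.3]
grip_width: 0.0866
```

Run:
```python
from h import *
o=env.get_obs(); print(o['tool_pos'],o['tool_rot'],o['qpos'],o['time_s'])
w=cam('wrist')
for t in ['key','stand_hole']:
    for q in env.regions_of(w,t): print(t,round(q['conf'],2),q['rect'])
g=np.arange(-60,60,.25)/1000
X,Y=np.meshgrid(g,g)
out=[]
for z in (.14,.055):
    P=np.stack([.4845-Y,-.222-X,np.full_like(X,z)],-1).reshape(-1,3)
    uv=pix(w,P).reshape(*X.shape,2).astype(np.float32)
    out.append(cv2.remap(w['image'][...,::-1].copy(),uv[...,0],uv[...,1],cv2.INTER_CUBIC)[:, 40:440])
cv2.imwrite('pics/key.png',np.hstack(out))
```

```text
[ 0.4850438  -0.2220533   0.27294389] [1.79919615e+02 1.53187948e-02 1.56405231e+02] [-14.22370322   2.5031956   37.51846564  96.47880659  -1.62220737
  81.52286424  89.91235491] 4.4
key 0.83 [236.8, 159.7, 264.7, 190.8]
stand_hole 0.93 [214.2, 130.8, 283.9, 201.3]
stand_hole 0.8 [325.3, 180.4, 391.8, 243.7]
stand_hole 0.59 [97.8, 164.9, 197.5, 247.5]
```

View pics/key.png

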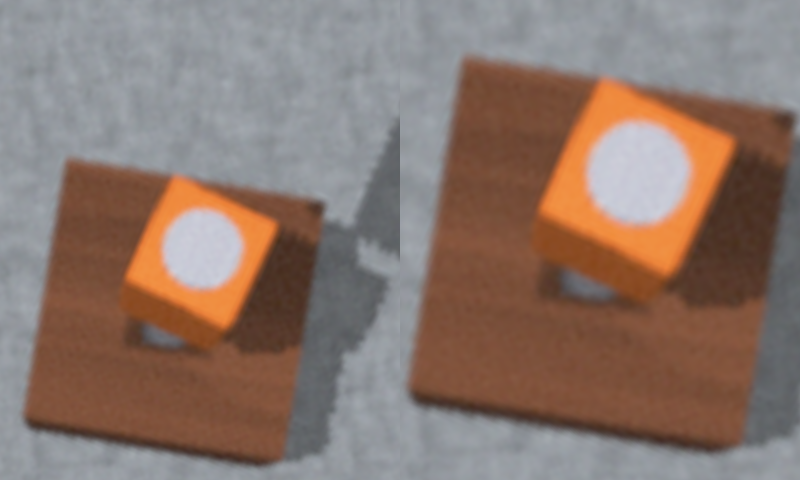

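The wrist view shows the key top centred at about (202,250) in the left panel. That gives world (482, -222.5) and handle faces at 64° mod 90. The stand centre agrees within 1 mm. Now descending to grasp.

Request:
apply_moves(targets=[[[-1,0,-40],[0,0,-0.042]],[[-2,0,-80],[0,0,-0.042]],[[-3,-0.5,-115],[0,0,-0.042]],[[-3,-0.5,-140],[0,0,-0.042]],[[-3,-0.5,-160],[0,0,-0.042]],[[-3,-0.5,-172],[0,0,-0.042]],[[-3,-0.5,-174],[0,0,-0.042]],[[-3,-0.5,-174],[0,0,-0.042]]], hand=62)

```text
time_s: 5.35
tool_pos: [0.4818, -0.224, 0.099]
tool_rot: [180.0, 0.0, 153.9]
force: [-0.4, -0.2, 0.5]
grip_width: 0.0621
```

Request:
apply_moves(targets=[[[0,0,0],[0,0,0]],[[0,0,0],[0,0,0]],[[0,0,0],[0,0,0]],[[0,0,0],[0,0,0]],[[0,0,0],[0,0,0]],[[0,0,0],[0,0,0]]], hand=0, squeeze=40)

```text
time_s: 5.95
tool_pos: [0.4815, -0.2244, 0.0988]
tool_rot: [180.0, 0.0, 153.9]
force: [-1.0, 0.1, 0.7]
grip_width: 0.0298
```

Request:
apply_moves(targets=[[[0,0,25],[0,0,0]],[[0,0,60],[0,0,0]],[[0,0,95],[0,0,0.1]],[[0,25,120],[0,0,0.2]],[[0,65,125],[0,0,0.3]],[[0,105,125],[0,0,0.4]],[[0,145,125],[0,0,0.5]],[[0,185,125],[0,0,0.6]]])

```text
time_s: 6.75
tool_pos: [0.4806, -0.0379, 0.223]
tool_rot: [180.0, -0.0, -171.5]
force: [0.4, -1.0, -2.9]
grip_width: 0.0296
```

Request:
apply_moves(targets=[[[0,45,0],[0,0,0.1]],[[0,90,0],[0,0,0.2]],[[1,135,0],[0,0,0.3]],[[2,180,0],[0,0,0.4]],[[3,225,0],[0,0,0.5]],[[4,265,0],[0,0,0.6]],[[4,290,0],[0,0,0.7]],[[4,305,0],[0,0,0.8]]])

```text
time_s: 7.55
tool_pos: [0.484, 0.2685, 0.2222]
tool_rot: [179.9, -0.1, -125.4]
force: [0.2, 0.3, -3.2]
grip_width: 0.0303
```

Run:
```python
from h import *
o=env.get_obs(); print(o['tool_pos'],o['tool_rot'],o['qpos'],o['time_s'],o['grip_width'],o['force'])
```

```text
[0.48395636 0.26854674 0.22221368] [ 1.79907951e+02 -9.55989741e-02 -1.25446185e+02] [-41.03299672   6.63442555  10.09554637  97.39547285  -1.24248845
  76.19949284 113.8490605 ] 7.55 0.030297743520404034 [ 0.21154963  0.286699   -3.2489862 ]
```

Request:
apply_moves(targets=[[[2,3,-20],[0,0,0.094]],[[2,3,-45],[0,0,0.094]],[[2,3,-65],[0,0,0.094]],[[2,3,-77],[0,0,0.094]],[[2,3,-82],[0,0,0.094]],[[2,3,-82],[0,0,0.094]],[[2,3,-82],[0,0,0.094]]])

```text
time_s: 8.25
tool_pos: [0.488, 0.2689, 0.1425]
tool_rot: [-180.0, 0.1, -120.5]
force: [0.1, 0.2, -2.1]
grip_width: 0.0297
```

Run:
```python
from h import *
import numpy as np
o=np.mean([np.r_[(x:=env.get_obs())['tool_pos'],x['tool_rot'],x['force']] for _ in range(1)],0); print(o.round(4))
b=cam('side'); u=pix(b,[.486,.272,.06])[0].astype(int); print(u)
save(b,'pics/ins.png',[u[0]-35,u[1]-45,u[0]+35,u[1]+25],8)
o=env.get_obs(); print(o['tool_pos'],o['tool_rot'])
```

```text
[ 4.880000e-01  2.689000e-01  1.425000e-01 -1.799676e+02  7.920000e-02
 -1.205214e+02  8.300000e-02  2.436000e-01 -2.066300e+00]
[158 139]
[0.48809547 0.26902835 0.14274249] [-1.79955890e+02  1.04654685e-01 -1.20518766e+02]
```

View pics/ins.png

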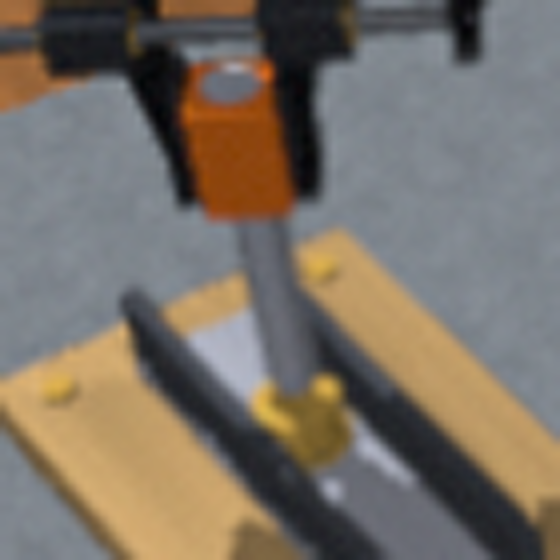

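The side view shows the shank's tip just above the brass head (about 293,390), over its middle. I'll correct by the measured offset and lower into the socket.

Request:
apply_moves(targets=[[[-1,1.5,0],[0,0,0.009]],[[-2,2.7,0],[0,0,0.009]],[[-2,2.7,-3],[0,0,0.009]],[[-2,2.7,-6],[0,0,0.009]],[[-2,2.7,-9],[0,0,0.009]],[[-2,2.7,-9],[0,0,0.009]]])

```text
time_s: 8.9
tool_pos: [0.4853, 0.271, 0.1319]
tool_rot: [180.0, -0.0, -120.0]
force: [0.6, -0.5, -3.5]
grip_width: 0.0299
```

Request:
apply_moves(targets=[[[0,0,-2],[0,0,0]],[[0,0,-4],[0,0,0]],[[0,0,-5],[0,0,0]],[[0,0,-5],[0,0,0]]])

```text
time_s: 9.3
tool_pos: [0.486, 0.2715, 0.1301]
tool_rot: [-180.0, 0.1, -120.0]
force: [-2.4, -1.9, 10.2]
grip_width: 0.0298
```

Contact at hex-on-rim height, so the nose is in and the hexagon is not aligned. I'll turn clockwise under light pressure.

Request:
apply_moves(targets=[[[0,0,0],[0,0,-0.08]],[[0,0,0],[0,0,-0.16]],[[0,0,0],[0,0,-0.24]],[[0,0,0],[0,0,-0.32]],[[0,0,0],[0,0,-0.4]],[[0,0,0],[0,0,-0.46]],[[0,0,0],[0,0,-0.52]],[[0,0,0],[0,0,-0.52]]])

```text
time_s: 10.1
tool_pos: [0.4861, 0.271, 0.1278]
tool_rot: [-180.0, 0.1, -149.8]
force: [1.0, -1.0, -2.5]
grip_width: 0.0299
```

Run:
```python
from h import *
o=env.get_obs(); print(o['tool_pos'],o['tool_rot'],o['wrist_torque'],o['force'])
```

```text
[0.48608499 0.27097422 0.12779079] [-1.79957336e+02  6.34857448e-02 -1.49821632e+02] [-0.19946744 -0.41880631  0.00219231] [ 0.95010056 -1.00905255 -2.48533049]
```

It dropped in at yaw 210. Seating deeper, then turning.

Request:
apply_moves(targets=[[[0,0,-2],[0,0,0]],[[0,0,-4],[0,0,0]],[[0,0,-6],[0,0,0]],[[0,0,-6],[0,0,0]]])

```text
time_s: 10.5
tool_pos: [0.486, 0.2709, 0.1213]
tool_rot: [-180.0, 0.0, -149.8]
force: [3.4, -1.8, -4.0]
grip_width: 0.0299
```

Request:
apply_moves(targets=[[[0,0,0],[0,0,-0.1]],[[0,0,0],[0,0,-0.2]],[[0,0,0],[0,0,-0.3]],[[0,0,0],[0,0,-0.4]],[[0,0,0],[0,0,-0.5]],[[0,0,0],[0,0,-0.6]],[[0,0,0],[0,0,-0.7]],[[0,0,0],[0,0,-0.8]]])

```text
time_s: 11.3
tool_pos: [0.4859, 0.2709, 0.1214]
tool_rot: [-180.0, 0.1, 164.2]
force: [3.3, -2.5, -3.4]
grip_width: 0.0299
```

```bash
cat > s.py <<'E'
from h import *
o=env.get_obs(); print(o['time_s'],o['tool_pos'].round(4),o['tool_rot'].round(1),'tau',o['wrist_torque'].round(3),'F',o['force'].round(1),'q',o['qpos'].round(1),'eff',o['effort'].round(2),o['grip_width'])
E
python3 s.py
```

```text
11.3 [0.4859 0.2709 0.1214] [-1.800e+02  1.000e-01  1.642e+02] tau [-0.53  -1.001  0.165] F [ 3.3 -2.5 -3.4] q [-46.9  11.3  16.8 104.5  -3.5  64.7  45.2] eff [ -1.15 -39.71   0.04 -29.04  -1.3    1.     0.9 ] 0.02985972874526392
```

Request:
apply_moves(targets=[[[0,0,0],[0,0,-0.12]],[[0,0,0],[0,0,-0.24]],[[0,0,0],[0,0,-0.36]],[[0,0,0],[0,0,-0.48]],[[0,0,0],[0,0,-0.6]],[[0,0,0],[0,0,-0.72]],[[0,0,0],[0,0,-0.84]],[[0,0,0],[0,0,-0.96]]])

```text
time_s: 12.1
tool_pos: [0.486, 0.2713, 0.1213]
tool_rot: [179.9, 0.0, 109.1]
force: [3.7, -0.3, -4.3]
grip_width: 0.0294
```

```bash
python3 s.py
```

```text
12.1 [0.486  0.2713 0.1213] [179.9   0.  109.1] tau [-0.417 -1.103  0.149] F [ 3.7 -0.3 -4.3] q [-51.9  11.5  22.3 104.7  -4.8  64.7  -8.8] eff [ -0.83 -39.04   0.8  -28.94  -1.17   1.21   1.1 ] 0.029358678056926678
```

Request:
apply_moves(targets=[[[0,0,0],[0,0,-0.1]],[[0,0,0],[0,0,-0.2]],[[0,0,0],[0,0,-0.3]],[[0,0,0],[0,0,-0.4]],[[0,0,0],[0,0,-0.5]],[[0,0,0],[0,0,-0.6]]])

```text
time_s: 12.7
tool_pos: [0.4861, 0.2714, 0.1214]
tool_rot: [179.9, -0.0, 74.8]
force: [3.2, -2.4, -4.3]
grip_width: 0.0297
```

```bash
python3 s.py
```

```text
12.7 [0.4861 0.2714 0.1214] [179.9  -0.   74.8] tau [-0.419 -1.165  0.105] F [ 3.2 -2.4 -4.3] q [-55.1  11.7  25.9 104.8  -5.6  64.7 -42.4] eff [ -0.97 -38.48   1.22 -28.9   -1.2    1.32   0.89] 0.029690508436534143
```

Not at the stop yet. Continuing in smaller steps.

Request:
apply_moves(targets=[[[0,0,0],[0,0,-0.08]],[[0,0,0],[0,0,-0.16]],[[0,0,0],[0,0,-0.24]],[[0,0,0],[0,0,-0.32]]])

```text
time_s: 13.1
tool_pos: [0.4862, 0.2713, 0.1214]
tool_rot: [179.9, -0.1, 56.5]
force: [4.2, -0.6, -4.2]
grip_width: 0.0299
```

```bash
python3 s.py
```

```text
13.1 [0.4862 0.2713 0.1214] [ 1.799e+02 -1.000e-01  5.650e+01] tau [-0.447 -1.202  0.122] F [ 4.2 -0.6 -4.2] q [-56.8  11.8  27.9 104.8  -6.   64.7 -60.3] eff [ -1.1  -38.1    1.47 -28.88  -1.21   1.34   0.69] 0.0298703322093077
```

Request:
apply_moves(targets=[[[0,0,0],[0,0,-0.08]],[[0,0,0],[0,0,-0.16]],[[0,0,0],[0,0,-0.24]],[[0,0,0],[0,0,-0.24]]])

```text
time_s: 13.5
tool_pos: [0.4862, 0.2713, 0.1214]
tool_rot: [179.9, -0.1, 42.9]
force: [4.9, -1.1, -4.7]
grip_width: 0.0296
```

```bash
python3 s.py
```

```text
13.5 [0.4862 0.2713 0.1214] [ 1.799e+02 -1.000e-01  4.290e+01] tau [-0.365 -1.366  0.065] F [ 4.9 -1.1 -4.7] q [-58.1  12.   29.5 104.9  -6.4  64.8 -73.6] eff [ -1.81 -37.94   1.73 -28.83  -1.32   1.56  -0.58] 0.029566676242914074
```

Request:
apply_moves(targets=[[[0,0,0],[0,0,-0.08]],[[0,0,0],[0,0,-0.16]],[[0,0,0],[0,0,-0.24]],[[0,0,0],[0,0,-0.24]]])

```text
time_s: 13.9
tool_pos: [0.4862, 0.2713, 0.1215]
tool_rot: [179.9, -0.1, 29.2]
force: [6.0, -1.1, -5.1]
grip_width: 0.0298
```

```bash
python3 s.py
```

```text
13.9 [0.4862 0.2713 0.1215] [ 1.799e+02 -1.000e-01  2.920e+01] tau [-0.488 -1.46   0.184] F [ 6.  -1.1 -5.1] q [-59.5  12.1  31.  104.9  -6.8  64.8 -86.9] eff [ -1.85 -37.54   1.87 -28.65  -1.44   1.7   -0.64] 0.029825135861722432
```

Request:
apply_moves(targets=[[[0,0,0],[0,0,-0.08]],[[0,0,0],[0,0,-0.16]],[[0,0,0],[0,0,-0.2]],[[0,0,0],[0,0,-0.2]]])

```text
time_s: 14.3
tool_pos: [0.4862, 0.2713, 0.1216]
tool_rot: [180.0, -0.1, 17.8]
force: [4.3, -0.6, -3.7]
grip_width: 0.0297
```

```bash
python3 s.py
```

```text
14.3 [0.4862 0.2713 0.1216] [ 1.80e+02 -1.00e-01  1.78e+01] tau [-0.409 -1.452  0.166] F [ 4.3 -0.6 -3.7] q [-60.6  12.2  32.4 104.9  -7.1  64.8 -98. ] eff [ -1.84 -37.16   2.   -28.57  -1.41   1.71  -0.39] 0.029726668106894196
```

Request:
apply_moves(targets=[[[0,0,0],[0,0,-0.07]],[[0,0,0],[0,0,-0.14]],[[0,0,0],[0,0,-0.2]],[[0,0,0],[0,0,-0.2]]])

```text
time_s: 14.7
tool_pos: [0.4863, 0.2713, 0.1217]
tool_rot: [180.0, -0.1, 6.3]
force: [5.2, -0.8, -4.0]
grip_width: 0.0299
```

```bash
python3 s.py
```

```text
14.7 [0.4863 0.2713 0.1217] [ 1.8e+02 -1.0e-01  6.3e+00] tau [-0.413 -1.398 -0.018] F [ 5.2 -0.8 -4. ] q [ -61.8   12.3   33.7  105.    -7.5   64.8 -109.2] eff [ -2.01 -36.69   2.02 -28.5   -1.29   1.68  -0.3 ] 0.029928972334786683
```

Request:
apply_moves(targets=[[[0,0,0],[0,0,-0.06]],[[0,0,0],[0,0,-0.12]],[[0,0,0],[0,0,-0.18]],[[0,0,0],[0,0,-0.18]]])

```text
time_s: 15.1
tool_pos: [0.4861, 0.2713, 0.1218]
tool_rot: [-180.0, -0.1, -4.0]
force: [5.1, -1.0, -3.7]
grip_width: 0.0296
```

```bash
python3 s.py
```

```text
15.1 [0.4861 0.2713 0.1218] [-1.8e+02 -1.0e-01 -4.0e+00] tau [-0.445 -1.306  0.022] F [ 5.1 -1.  -3.7] q [ -62.9   12.5   35.   105.    -7.8   64.9 -119.2] eff [ -1.97 -35.91   2.17 -28.15  -1.32   1.56  -0.4 ] 0.029585698884090593
```

Request:
apply_moves(targets=[[[0,0,0],[0,0,-0.06]],[[0,0,0],[0,0,-0.12]],[[0,0,0],[0,0,-0.16]],[[0,0,0],[0,0,-0.16]]])

```text
time_s: 15.5
tool_pos: [0.486, 0.2713, 0.1218]
tool_rot: [-180.0, -0.1, -13.1]
force: [5.7, -2.2, -2.5]
grip_width: 0.0296
```

```bash
python3 s.py
python3 - <<'E'
from h import *
b=cam('side'); t=cam('top')
u=pix(b,[.486,.272,.09])[0].astype(int); v=pix(t,[.486,.272,.1])[0].astype(int)
A=cv2.resize(b['image'][u[1]-35:u[1]+35,u[0]-35:u[0]+35],(400,400),interpolation=cv2.INTER_CUBIC); B=cv2.resize(t['image'][v[1]-35:v[1]+35,v[0]-35:v[0]+35],(400,400),interpolation=cv2.INTER_CUBIC)
cv2.imwrite('pics/turn.png',np.hstack([A,B])[...,::-1])
E
```

```text
15.5 [0.486  0.2713 0.1218] [-1.80e+02 -1.00e-01 -1.31e+01] tau [-0.555 -1.364  0.086] F [ 5.7 -2.2 -2.5] q [ -63.9   12.6   36.1  105.    -8.1   64.9 -128.1] eff [ -2.07 -35.52   2.18 -28.01  -1.41   1.58  -0.3 ] 0.02955607946054128
```

View pics/turn.png

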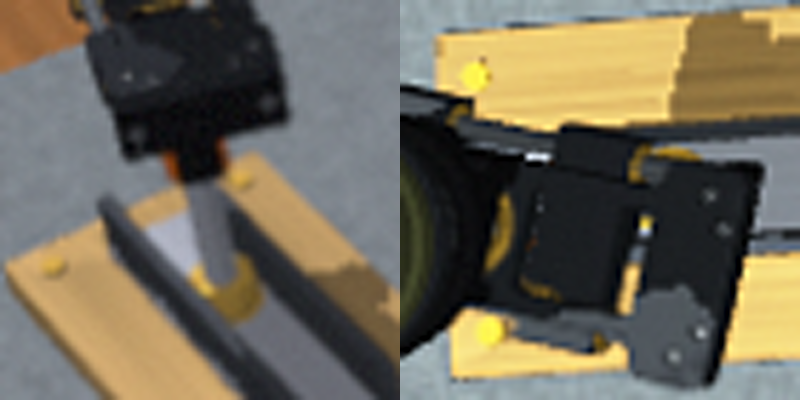

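Request:
apply_moves(targets=[[[0,0,0],[0,0,-0.05]],[[0,0,0],[0,0,-0.1]],[[0,0,0],[0,0,-0.14]],[[0,0,0],[0,0,-0.14]]])

```text
time_s: 16.0
tool_pos: [0.4863, 0.2713, 0.1219]
tool_rot: [-179.9, -0.1, -21.1]
force: [5.3, -1.5, -3.1]
grip_width: 0.0299
```

```bash
python3 s.py;python3 - <<'E'
from h import *
T=[]
for i in range(6):
    env.read_camera('top'); o=env.get_obs(); T.append(np.r_[o['wrist_torque'],o['force'],o['tool_rot'][2]])
print(np.array(T).round(3))
E
```

```text
16.0 [0.4863 0.2713 0.1219] [-1.799e+02 -1.000e-01 -2.110e+01] tau [-0.475 -1.499  0.151] F [ 5.3 -1.5 -3.1] q [ -64.8   12.7   37.1  105.    -8.4   64.9 -135.9] eff [ -2.15 -35.28   2.21 -27.75  -1.52   1.81  -0.34] 0.0298741271406014
[[ -0.581  -1.495   0.082   6.054  -0.948  -2.595 -21.088]
 [ -0.55   -1.557   0.085   6.075  -1.271  -3.116 -21.081]
 [ -0.577  -1.493   0.102   4.615  -1.843  -2.674 -21.083]
 [ -0.537  -1.512   0.109   5.825  -2.077  -3.033 -21.084]
 [ -0.484  -1.516   0.058   5.043  -1.75   -3.692 -21.077]
 [ -0.516  -1.529   0.11    6.273  -1.606  -3.088 -21.078]]
```

The tool has turned 231° with no stall, more than expected, and the torque still looks like steady friction. The view shows the shank in the brass head. The wrist is nearing its limit, so I'll release, turn back half a turn, regrasp and continue.

Request:
apply_moves(targets=[[[0,0,0],[0,0,0]],[[0,0,0],[0,0,0]],[[0,0,0],[0,0,0]],[[0,0,0],[0,0,0]],[[0,0,40],[0,0,0]],[[0,0,85],[0,0,0.1]],[[0,0,85],[0,0,0.24]],[[0,0,85],[0,0,0.38]]], hand=62)

```text
time_s: 17.1
tool_pos: [0.4859, 0.2721, 0.2085]
tool_rot: [-179.8, -0.1, 0.9]
force: [0.4, 0.3, -0.8]
grip_width: 0.0619
```

```bash
python3 s.py
python3 - <<'E'
from h import *
b=cam('side'); t=cam('wrist')
u=pix(b,[.486,.272,.09])[0].astype(int); v=pix(t,[.486,.272,.1])[0].astype(int); print(v)
A=cv2.resize(b['image'][u[1]-35:u[1]+35,u[0]-35:u[0]+35],(400,400),interpolation=cv2.INTER_CUBIC)
g=np.arange(-50,50,.25)/1000
X,Y=np.meshgrid(g,g)
P=np.stack([.486-Y,.272-X,np.full_like(X,.161)],-1).reshape(-1,3)
uv=pix(t,P).reshape(*X.shape,2).astype(np.float32)
B=cv2.remap(t['image'].copy(),uv[...,0],uv[...,1],cv2.INTER_CUBIC)
cv2.imwrite('pics/turn2.png',np.hstack([A,B])[...,::-1])
E
```

```text
17.1 [0.4859 0.2721 0.2085] [-1.798e+02 -1.000e-01  9.000e-01] tau [0.01  0.162 0.048] F [ 0.4  0.3 -0.8] q [ -64.5    7.9   35.9   99.1   -4.9   74.4 -116.7] eff [-3.600e-01 -3.334e+01  3.290e+00 -3.228e+01  3.000e-02 -1.500e-01
 -1.470e+00] 0.06194854405235543
[251 186]
```

View pics/turn2.png

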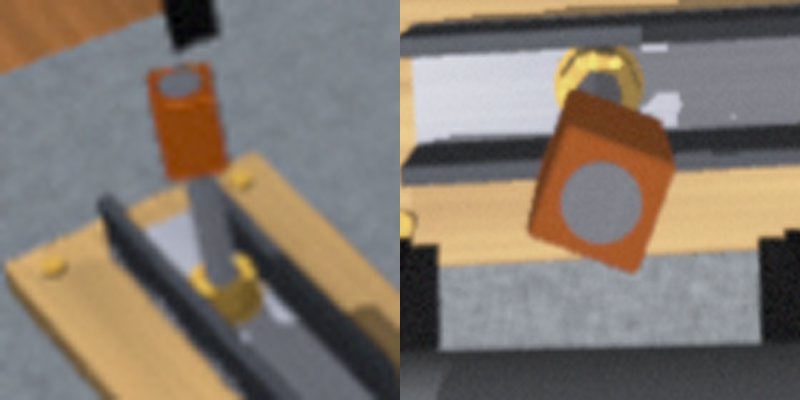

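The key stands in the socket, its handle still at -21° in the crop, so it did not slip in the jaws. Winding the wrist back half a turn to regrasp.

Request:
apply_moves(targets=[[[0,0,0],[0,0,0.14]],[[0,0,0],[0,0,0.28]],[[0,0,0],[0,0,0.42]],[[0,0,0],[0,0,0.56]],[[0,0,0],[0,0,0.7]],[[0,0,0],[0,0,0.84]],[[0,0,0],[0,0,0.98]],[[0,0,0],[0,0,1.12]]])

```text
time_s: 18.0
tool_pos: [0.485, 0.2713, 0.2061]
tool_rot: [-180.0, 0.1, 64.8]
force: [-1.0, 0.2, 0.5]
grip_width: 0.062
```

Request:
apply_moves(targets=[[[0,0,0],[0,0,0.14]],[[0,0,0],[0,0,0.28]],[[0,0,0],[0,0,0.42]],[[0,0,0],[0,0,0.56]],[[0,0,0],[0,0,0.7]],[[0,0,0],[0,0,0.84]],[[0,0,0],[0,0,0.98]],[[0,0,0],[0,0,1.12]]])

```text
time_s: 18.8
tool_pos: [0.485, 0.2713, 0.2061]
tool_rot: [-179.9, -0.0, 129.0]
force: [-0.2, 0.2, -0.3]
grip_width: 0.0619
```

Request:
apply_moves(targets=[[[0,0,0],[0,0,0.14]],[[0,0,0],[0,0,0.28]],[[0,0,0],[0,0,0.42]],[[0,0,0],[0,0,0.52]],[[0,0,0],[0,0,0.52]],[[0,0,0],[0,0,0.52]]])

```text
time_s: 19.4
tool_pos: [0.4852, 0.2713, 0.2063]
tool_rot: [-180.0, -0.0, 158.4]
force: [-0.4, -0.1, 0.5]
grip_width: 0.0619
```

Request:
apply_moves(targets=[[[0.5,0,-40],[0,0,0.01]],[[0.5,0,-70],[0,0,0.01]],[[0.5,0,-83],[0,0,0.01]],[[0.5,0,-85],[0,0,0.01]],[[0.5,0,-85],[0,0,0.01]]])

```text
time_s: 19.9
tool_pos: [0.4864, 0.2716, 0.1223]
tool_rot: [180.0, 0.0, 159.2]
force: [0.3, 0.3, 0.5]
grip_width: 0.0618
```

Request:
apply_moves(targets=[[[0,0,0],[0,0,0]],[[0,0,0],[0,0,0]],[[0,0,0],[0,0,0]],[[0,0,0],[0,0,0]],[[0,0,0],[0,0,0]]], hand=0, squeeze=45)

```text
time_s: 20.4
tool_pos: [0.486, 0.2714, 0.1219]
tool_rot: [180.0, 0.0, 159.2]
force: [-0.5, 0.1, 0.5]
grip_width: 0.0298
```

```bash
python3 s.py
```

```text
20.4 [0.486  0.2714 0.1219] [180.    0.  159.2] tau [-0.193  0.058  0.031] F [-0.5  0.1  0.5] q [-53.4  11.6  24.1 104.6  -5.2  64.8  41.7] eff [ 0.000e+00 -3.701e+01  2.720e+00 -2.879e+01 -2.000e-02  7.000e-02
 -1.000e-02] 0.029836706634831747
```

Request:
apply_moves(targets=[[[0,0,0],[0,0,-0.06]],[[0,0,0],[0,0,-0.12]],[[0,0,0],[0,0,-0.18]],[[0,0,0],[0,0,-0.24]]])

```text
time_s: 20.8
tool_pos: [0.486, 0.2716, 0.1217]
tool_rot: [180.0, 0.0, 145.4]
force: [1.9, -0.6, -1.2]
grip_width: 0.0297
```

```bash
python3 s.py
```

```text
20.8 [0.486  0.2716 0.1217] [180.    0.  145.4] tau [-0.058 -0.136  0.472] F [ 1.9 -0.6 -1.2] q [-54.7  11.7  25.5 104.7  -5.5  64.8  28.1] eff [  0.71 -36.67   3.09 -28.45  -0.27   0.26   0.14] 0.029688793036508905
```

Torque jumped to 0.47 N m, well above friction. A little more, to confirm the stop.

Request:
apply_moves(targets=[[[0,0,0],[0,0,-0.03]],[[0,0,0],[0,0,-0.06]],[[0,0,0],[0,0,-0.06]]])

```text
time_s: 21.1
tool_pos: [0.4861, 0.2715, 0.1217]
tool_rot: [180.0, 0.0, 142.0]
force: [0.5, 1.2, -0.1]
grip_width: 0.0295
```

```bash
python3 s.py
```

```text
21.1 [0.4861 0.2715 0.1217] [180.   0. 142.] tau [ 0.083 -0.247  0.285] F [ 0.5  1.2 -0.1] q [-55.   11.7  25.9 104.7  -5.6  64.8  24.9] eff [  0.25 -36.45   3.19 -28.15  -0.19   0.44  -0.52] 0.02947871343492662
```

Request:
apply_moves(targets=[[[0,0,0],[0,0,-0.04]],[[0,0,0],[0,0,-0.08]]])

```text
time_s: 21.3
tool_pos: [0.4861, 0.2715, 0.1217]
tool_rot: [180.0, 0.0, 137.4]
force: [1.3, 1.4, -0.0]
grip_width: 0.0294
```

```bash
python3 s.py
```

```text
21.3 [0.4861 0.2715 0.1217] [180.    0.  137.4] tau [ 0.187 -0.249  0.403] F [ 1.3  1.4 -0. ] q [-55.4  11.8  26.4 104.7  -5.8  64.8  20.3] eff [  0.56 -36.52   3.18 -28.16  -0.17   0.55   0.06] 0.029379376853067213
```

Request:
apply_moves(targets=[[[0,0,0],[0,0,-0.04]],[[0,0,0],[0,0,-0.08]]])

```text
time_s: 21.5
tool_pos: [0.4862, 0.2716, 0.1216]
tool_rot: [179.9, 0.0, 132.8]
force: [1.4, 0.9, 0.0]
grip_width: 0.0294
```

```bash
python3 s.py;python3 - <<'E'
from h import *
b=cam('side'); t=cam('wrist')
u=pix(b,[.486,.272,.09])[0].astype(int); v=pix(t,[.486,.272,.1])[0].astype(int); print(v)
A=cv2.resize(b['image'][u[1]-35:u[1]+35,u[0]-35:u[0]+35],(400,400),interpolation=cv2.INTER_CUBIC)
B=cv2.resize(t['image'][v[1]-60:v[1]+60,v[0]-60:v[0]+60],(400,400),interpolation=cv2.INTER_CUBIC)
cv2.imwrite('pics/turn3.png',np.hstack([A,B])[...,::-1])
E
```

```text
21.5 [0.4862 0.2716 0.1216] [179.9   0.  132.8] tau [ 0.197 -0.311  0.297] F [1.4 0.9 0. ] q [-55.9  11.8  26.9 104.7  -5.9  64.8  15.8] eff [  0.49 -36.54   3.19 -28.2   -0.12   0.62   0.13] 0.02943417168596567
[249 218]
```

View pics/turn3.png

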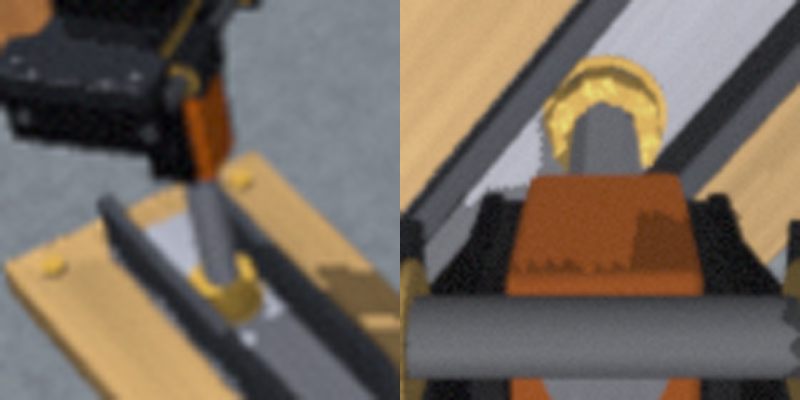

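```bash
cat > d.py <<'E'
from h import *
T=[]
for i in range(5):
    env.read_camera('top'); o=env.get_obs(); T.append(np.r_[o['wrist_torque'][2],o['effort'][6],o['tool_rot'][2],o['grip_width']*1000])
print(np.array(T).round(3), o['time_s'])
E
python3 d.py
```

```text
[[ 4.00000e-02 -1.55000e-01  1.32891e+02  2.98080e+01]
 [ 2.40000e-02 -9.10000e-02  1.32900e+02  2.97360e+01]
 [ 4.50000e-02 -7.40000e-02  1.32896e+02  3.01190e+01]
 [ 8.90000e-02 -7.20000e-02  1.32888e+02  2.99200e+01]
 [ 1.13000e-01 -7.30000e-02  1.32878e+02  2.94700e+01]] 21.85
```

Request:
apply_moves(targets=[[[0,0,0],[0,0,-0.1]],[[0,0,0],[0,0,-0.2]],[[0,0,0],[0,0,-0.3]],[[0,0,0],[0,0,-0.4]]])

```text
time_s: 22.25
tool_pos: [0.4862, 0.2712, 0.1214]
tool_rot: [180.0, 0.0, 109.7]
force: [2.1, 1.3, -2.9]
grip_width: 0.0298
```

```bash
python3 d.py; python3 s.py
```

```text
[[ 9.00000e-03 -5.70000e-02  1.09487e+02  2.96610e+01]
 [-1.00000e-03 -7.04000e-01  1.09925e+02  2.96180e+01]
 [ 3.60000e-02 -2.51000e-01  1.10060e+02  2.98070e+01]
 [-2.70000e-02 -6.80000e-02  1.10076e+02  2.96260e+01]
 [ 1.60000e-02 -1.30000e-02  1.10058e+02  2.95760e+01]] 22.5
22.5 [0.4861 0.2713 0.1214] [180.    0.  110.1] tau [ 0.393 -0.835  0.016] F [ 2.9  1.1 -3.8] q [-58.1  12.   29.5 104.8  -6.5  64.8  -6.4] eff [-1.500e-01 -3.707e+01  3.320e+00 -2.837e+01 -9.000e-02  1.360e+00
 -1.000e-02] 0.02957607326498477
```

The tool has now turned 280°, more than the bolt's whole range allows. The torque pattern (near zero at about 49° mod 60, peaks around 15–25° mod 60) suggests the bolt is at its stop and the hexagon is being forced past the socket flats. Testing gently from here: if so, torque should climb well past 0.12 N m within about 15°.

Request:
apply_moves(targets=[[[0,0,0],[0,0,-0.03]],[[0,0,0],[0,0,-0.06]],[[0,0,0],[0,0,-0.09]],[[0,0,0],[0,0,-0.12]],[[0,0,0],[0,0,-0.12]]])

```text
time_s: 23.0
tool_pos: [0.4863, 0.2715, 0.1218]
tool_rot: [179.9, -0.0, 103.0]
force: [3.7, 1.5, -3.6]
grip_width: 0.03
```

```bash
python3 d.py
```

```text
[[ 4.60000e-02 -1.06000e-01  1.03062e+02  2.95300e+01]
 [ 6.70000e-02 -5.20000e-02  1.03078e+02  2.97270e+01]
 [ 3.70000e-02 -3.50000e-02  1.03077e+02  2.98040e+01]
 [ 2.20000e-02 -3.10000e-02  1.03075e+02  2.98150e+01]
 [ 2.70000e-02 -3.00000e-02  1.03071e+02  2.97310e+01]] 23.25
```

Request:
apply_moves(targets=[[[0,0,0],[0,0,-0.03]],[[0,0,0],[0,0,-0.06]],[[0,0,0],[0,0,-0.08]],[[0,0,0],[0,0,-0.08]]])

```text
time_s: 23.65
tool_pos: [0.4864, 0.2716, 0.1218]
tool_rot: [179.9, -0.0, 98.4]
force: [4.3, 2.2, -2.8]
grip_width: 0.0292
```

```bash
python3 d.py
```

```text
[[ 1.3200e-01 -1.5800e-01  9.8468e+01  2.9683e+01]
 [ 1.4000e-01 -1.3400e-01  9.8472e+01  3.0227e+01]
 [ 1.1000e-01 -1.2900e-01  9.8472e+01  3.0319e+01]
 [ 1.1700e-01 -1.2800e-01  9.8468e+01  2.9940e+01]
 [ 7.3000e-02 -1.2800e-01  9.8471e+01  3.0143e+01]] 23.9
```

Request:
apply_moves(targets=[[[0,0,0],[0,0,-0.03]],[[0,0,0],[0,0,-0.06]],[[0,0,0],[0,0,-0.06]]])

```text
time_s: 24.2
tool_pos: [0.4864, 0.2716, 0.1218]
tool_rot: [179.9, -0.0, 95.0]
force: [5.3, 2.2, -3.5]
grip_width: 0.0297
```

```bash
python3 d.py
```

```text
[[ 0.313 -0.27  95.047 29.913]
 [ 0.234 -0.235 95.053 29.987]
 [ 0.208 -0.228 95.057 29.647]
 [ 0.202 -0.227 95.054 29.862]
 [ 0.193 -0.227 95.053 29.92 ]] 24.45
```

Request:
apply_moves(targets=[[[0,0,0],[0,0,-0.03]],[[0,0,0],[0,0,-0.06]],[[0,0,0],[0,0,-0.06]]])

```text
time_s: 24.75
tool_pos: [0.4865, 0.2716, 0.1219]
tool_rot: [179.9, -0.0, 91.6]
force: [5.4, 1.7, -3.1]
grip_width: 0.0299
```

```bash
python3 d.py
```

```text
[[ 0.232 -0.304 91.618 29.652]
 [ 0.24  -0.27  91.622 29.83 ]
 [ 0.271 -0.264 91.624 29.651]
 [ 0.24  -0.263 91.626 29.259]
 [ 0.27  -0.262 91.625 29.46 ]] 25.0
```

Static torque of 0.26 N m holds without creep, more than twice the bolt's friction, so it is tight against the stop. Backing off into the free play and drawing the key out straight up.

Request:
apply_moves(targets=[[[0,0,0],[0,0,0.14]],[[0,0,0],[0,0,0.27]],[[0,0,0],[0,0,0.27]],[[0,0,8],[0,0,0.27]],[[0,0,20],[0,0,0.27]],[[0,0,50],[0,0,0.27]],[[0,0,85],[0,0,0.27]],[[0,0,105],[0,0,0.27]]])

```text
time_s: 25.8
tool_pos: [0.4846, 0.2707, 0.2286]
tool_rot: [-179.8, -0.0, 107.0]
force: [1.2, -0.0, -3.4]
grip_width: 0.0297
```

```bash
python3 s.py
python3 - <<'E'
from h import *
w=cam('wrist'); 
g=np.arange(-25,25,.125)/1000
X,Y=np.meshgrid(g,g)
P=np.stack([.486-Y,.272-X,np.full_like(X,.046)],-1).reshape(-1,3)
uv=pix(w,P).reshape(*X.shape,2).astype(np.float32)
B=cv2.remap(w['image'].copy(),uv[...,0],uv[...,1],cv2.INTER_CUBIC)
b=cam('side'); u=pix(b,[.486,.272,.17])[0].astype(int)
A=cv2.resize(b['image'][max(0,u[1]-35):u[1]+35,u[0]-35:u[0]+35],(400,400),interpolation=cv2.INTER_CUBIC)
cv2.imwrite('pics/out.png',np.hstack([A,B])[...,::-1])
E
```

```text
25.8 [0.4846 0.2707 0.2286] [-179.8   -0.   107. ] tau [-0.004 -0.049  0.027] F [ 1.2 -0.  -3.4] q [-59.6   6.9  30.2  97.3  -3.6  76.9 -11.7] eff [-4.000e-02 -3.355e+01  1.920e+00 -3.101e+01 -1.200e-01  3.000e-02
  3.000e-02] 0.029705012398513964
```

View pics/out.png

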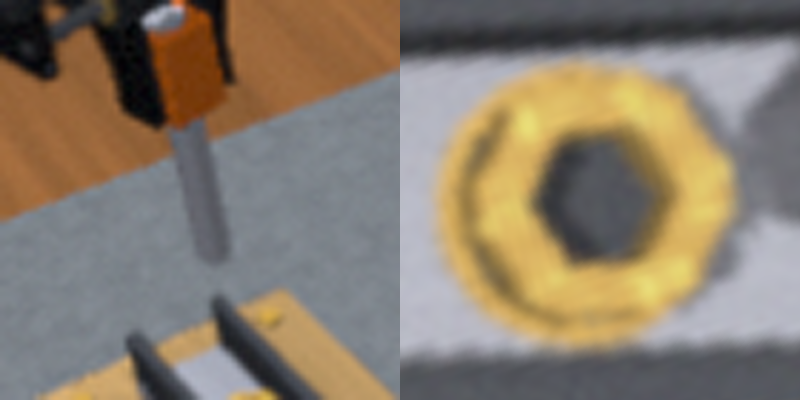

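The socket (centre about 603,198 in the right panel) has visibly rotated from its starting orientation: corners now at roughly 25–30° mod 60, versus 0 at the start. That fits about 150–156° of travel. The key hangs straight in the jaws. Now returning it to the stand.

Request:
apply_moves(targets=[[[0,-30,5],[0,0,0]],[[0,-70,5],[0,0,0]],[[0,-115,5],[0,0,0]],[[0,-160,5],[0,0,0]],[[0,-205,5],[0,0,0]],[[0,-250,5],[0,0,0]],[[-1,-295,5],[0,0,0]],[[-2,-340,5],[0,0,0]]])

```text
time_s: 26.7
tool_pos: [0.4812, -0.0701, 0.2296]
tool_rot: [-179.7, -0.1, 107.0]
force: [1.0, 0.2, -3.3]
grip_width: 0.0295
```

Request:
apply_moves(targets=[[[0,-45,0],[0,0,0]],[[0,-85,0],[0,0,0]],[[-1,-120,0],[0,0,0]],[[-1,-145,0],[0,0,0]],[[-1,-153,0],[0,0,0]],[[-1,-153,0],[0,0,0]],[[-1,-153,-20],[0,0,0]],[[-1,-153,-20],[0,0,0]]])

```text
time_s: 27.5
tool_pos: [0.4812, -0.2184, 0.2088]
tool_rot: [-179.7, -0.3, 107.2]
force: [0.0, 1.1, -3.1]
grip_width: 0.0293
```

```bash
python3 s.py
python3 - <<'E'
from h import *
w=cam('wrist')
for q in env.regions_of(w,'stand_hole'):
    c=max(cv2.findContours(q['region'].astype(np.uint8),0,2)[0],key=cv2.contourArea)[:,0]
    print(round(q['conf'],2),q['rect'],cv2.minAreaRect((world(w,c,.055)[:,:2]*1000).astype(np.float32)))
E
```

```text
27.5 [ 0.4812 -0.2184  0.2088] [-179.7   -0.3  107.2] tau [-0.028  0.063  0.033] F [ 0.   1.1 -3.1] q [-33.4   5.6  58.8 102.8  -4.9  74.7  43.8] eff [ 7.800e-01 -2.114e+01  3.460e+00 -3.295e+01 -1.000e-02 -4.300e-01
  1.000e-01] 0.02925879986571553
0.87 [205.7, 133.4, 297.9, 209.0] ((482.90625, -220.76324462890625), (89.3473129272461, 86.1099624633789), 81.0007095336914)
0.79 [337.0, 55.5, 462.4, 162.7] ((619.6025390625, -95.25535583496094), (96.81370544433594, 99.42709350585938), 66.3071060180664)
0.72 [206.0, 229.1, 274.2, 295.4] ((517.2042236328125, -375.5982666015625), (85.58658599853516, 9.588861465454102), 17.490337371826172)
```

Request:
apply_moves(targets=[[[0.5,-3,-15],[0,0,0]],[[0.5,-4.8,-35],[0,0,0]],[[0.5,-4.8,-50],[0,0,0]],[[0.5,-4.8,-57],[0,0,0]],[[0.5,-4.8,-57],[0,0,0]],[[0.5,-4.8,-57],[0,0,0]]])

```text
time_s: 28.2
tool_pos: [0.4837, -0.2266, 0.1549]
tool_rot: [180.0, 0.0, 107.1]
force: [0.8, -0.1, -2.5]
grip_width: 0.0294
```

Request:
apply_moves(targets=[[[0,0,-5],[0,0,0]],[[0,0,-10],[0,0,0]],[[0,0,-15],[0,0,0]],[[0,0,-15],[0,0,0]]])

```text
time_s: 28.6
tool_pos: [0.4832, -0.226, 0.139]
tool_rot: [-180.0, -0.0, 107.1]
force: [-0.4, 1.6, -3.4]
grip_width: 0.0298
```

Request:
apply_moves(targets=[[[-1.3,2.7,0],[0,0,0]],[[-1.3,2.7,-5],[0,0,0]],[[-1.3,2.7,-12],[0,0,0]],[[-1.3,2.7,-18],[0,0,0]],[[-1.3,2.7,-18],[0,0,0]]])

```text
time_s: 29.1
tool_pos: [0.4812, -0.2235, 0.1204]
tool_rot: [-179.9, -0.0, 107.1]
force: [-0.7, -0.6, -2.7]
grip_width: 0.0297
```

Request:
apply_moves(targets=[[[0,0,-6],[0,0,0]],[[0,0,-12],[0,0,0]],[[0,0,-18],[0,0,0]],[[0,0,-20],[0,0,0]],[[0,0,-20],[0,0,0]]])

```text
time_s: 29.6
tool_pos: [0.4817, -0.2237, 0.1011]
tool_rot: [-180.0, -0.0, 107.1]
force: [0.9, 0.4, -3.7]
grip_width: 0.0296
```

Request:
apply_moves(targets=[[[0,0,-1],[0,0,0]],[[0,0,-2],[0,0,0]],[[0,0,-2],[0,0,0]]])

```text
time_s: 29.9
tool_pos: [0.4822, -0.2238, 0.0997]
tool_rot: [180.0, 0.0, 107.1]
force: [0.7, 0.4, -3.5]
grip_width: 0.0297
```

Request:
apply_moves(targets=[[[0,0,0],[0,0,0]],[[0,0,0],[0,0,0]],[[0,0,0],[0,0,0]],[[0,0,0],[0,0,0]],[[0,0,30],[0,0,0]],[[0,0,70],[0,0,0]],[[0,0,115],[0,0,0]],[[-10,0,160],[0,0,0]]], hand=62)

```text
time_s: 30.7
tool_pos: [0.4725, -0.2235, 0.2613]
tool_rot: [-180.0, 0.1, 107.1]
force: [1.4, 0.3, 0.6]
grip_width: 0.062
```

Request:
apply_moves(targets=[[[0,40,0],[0,0,0]],[[0,85,0],[0,0,0]],[[0,130,0],[0,0,0]],[[0,165,0],[0,0,0]],[[0,165,0],[0,0,0]],[[0,165,0],[0,0,0]]])

```text
time_s: 31.3
tool_pos: [0.4721, -0.0586, 0.2597]
tool_rot: [180.0, 0.0, 107.2]
force: [0.5, -0.0, 0.2]
grip_width: 0.0618
```

```bash
python3 s.py
python3 - <<'E'
from h import *
b=cam('side'); cv2.imwrite('pics/fin.png',cv2.resize(b['image'][...,::-1],(768,576),interpolation=cv2.INTER_CUBIC))
E
```

```text
31.3 [ 0.4721 -0.0586  0.2597] [180.    0.  107.2] tau [-0.141  0.033 -0.042] F [ 0.5 -0.   0.2] q [-45.8  -8.   45.9 105.    5.8  80.6  16. ] eff [ -1.4  -13.32  -4.71 -31.08  -0.33   0.05  -0.04] 0.061813058279475454
```

View pics/fin.png

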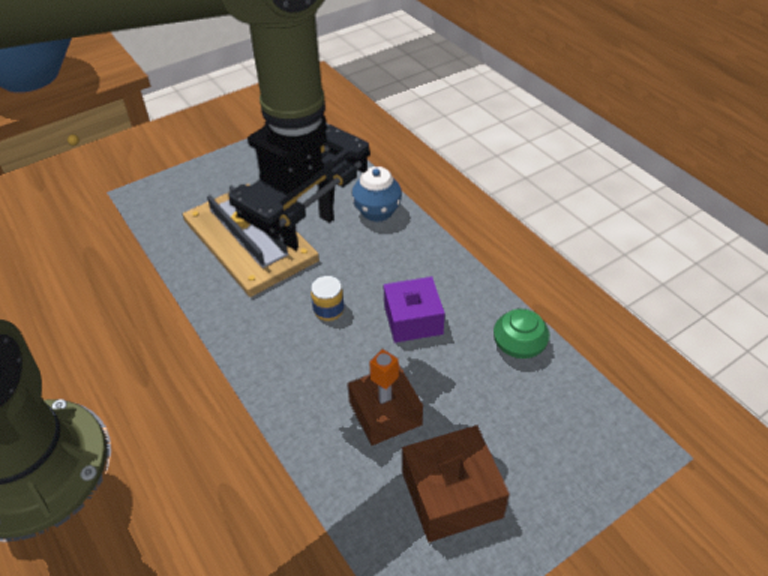

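The side view shows the key upright in the right stand at (384,370), with the jars and tin where they were. One cheap numeric check of the socket's angle before and after, from the saved pictures, before I hand in.

Run:
```python
import cv2,numpy as np
for f,(cx,cy) in (('pics/bolt.png',(209,254)),('pics/out.png',(603,198))):
    im=cv2.imread(f); im=im[cy-90:cy+90,cx-90:cx+90]
    s=cv2.GaussianBlur(cv2.cvtColor(im,cv2.COLOR_BGR2HSV)[...,1].astype(np.float32),(0,0),4)
    gx=cv2.Sobel(s,5,1,0);gy=cv2.Sobel(s,5,0,1)
    y,x=np.mgrid[-90:90,-90:90]; m=(np.hypot(x,y)<85)&(np.hypot(x,y)>40)&(gx*x+gy*y>0)
    # normal direction in world: +x=up(-row), +y=left(-col)
    a=np.arctan2(-gx,-gy); w=np.hypot(gx,gy)**2*m
    z=(w*np.exp(6j*a)).sum()/w.sum(); n=np.degrees(np.angle(z))/6
    print(f,'flat normal',n.round(1),'corner mod60',((n+30)%60).round(1),'strength',abs(z).round(2))
```

```text
pics/bolt.png flat normal -28.2 corner mod60 1.8 strength 0.62
pics/out.png flat normal 5.3 corner mod60 35.3 strength 0.59
```

The numeric angle (35° mod 60) disagrees by about 14° with what the torque readings imply. There is plenty of time, so I'll look again from exactly the first close-up pose for a like-for-like comparison.

Request:
apply_moves(targets=[[[3,45,0],[0,0,0.12]],[[6,90,0],[0,0,0.24]],[[9,135,0],[0,0,0.36]],[[12,180,0],[0,0,0.48]],[[15,225,0],[0,0,0.6]],[[18,270,0],[0,0,0.72]],[[21,305,0],[0,0,0.8]],[[22,326,0],[0,0,0.859]]])

```text
time_s: 32.15
tool_pos: [0.4947, 0.269, 0.2592]
tool_rot: [-180.0, 0.0, 156.5]
force: [-0.2, -0.7, 0.9]
grip_width: 0.062
```

Request:
apply_moves(targets=[[[0,0,-40],[0,0,0]],[[0,0,-80],[0,0,0]],[[0,0,-105],[0,0,0]],[[0,0,-117],[0,0,0]],[[0,0,-117],[0,0,0]],[[0,0,-117],[0,0,0]]])

```text
time_s: 32.75
tool_pos: [0.4954, 0.2669, 0.1439]
tool_rot: [179.9, 0.1, 156.2]
force: [0.1, 0.1, -0.4]
grip_width: 0.0619
```

```bash
python3 s.py
python3 - <<'E'
from h import *
w=cam('wrist')
g=np.arange(-30,30,.125)/1000
X,Y=np.meshgrid(g,g)
P=np.stack([.4882-Y,.2678-X,np.full_like(X,.046)],-1).reshape(-1,3)
uv=pix(w,P).reshape(*X.shape,2).astype(np.float32)
cv2.imwrite('pics/bolt2.png',cv2.remap(w['image'][...,::-1].copy(),uv[...,0],uv[...,1],cv2.INTER_CUBIC))
for f in('pics/bolt.png','pics/bolt2.png'):
    cx,cy=209,254; im=cv2.imread(f)[cy-90:cy+90,cx-90:cx+90]
    s=cv2.GaussianBlur(cv2.cvtColor(im,cv2.COLOR_BGR2HSV)[...,1].astype(np.float32),(0,0),4)
    gx=cv2.Sobel(s,5,1,0);gy=cv2.Sobel(s,5,0,1)
    y,x=np.mgrid[-90:90,-90:90]; m=(np.hypot(x,y)<85)&(np.hypot(x,y)>40)&(gx*x+gy*y>0)
    a=np.arctan2(-gx,-gy); wt=np.hypot(gx,gy)**2*m
    z=(wt*np.exp(6j*a)).sum()/wt.sum(); print(f,((np.degrees(np.angle(z))/6+30)%60).round(1),abs(z).round(2))
a=cv2.imread('pics/bolt.png')[110:410,40:390];b=cv2.imread('pics/bolt2.png')[110:410,40:390]
cv2.imwrite('pics/cmp.png',np.hstack([a,b]))
E
```

```text
32.75 [0.4954 0.2669 0.1439] [1.799e+02 1.000e-01 1.562e+02] tau [ 0.017  0.046 -0.063] F [ 0.1  0.1 -0.4] q [-59.9  11.7  32.6 102.8  -6.8  67.4  40.9] eff [ 2.000e-02 -3.408e+01  3.460e+00 -2.828e+01 -2.000e-02  1.100e-01
  1.000e-02] 0.061891912720487906
pics/bolt.png 1.8 0.62
pics/bolt2.png 34.1 0.6
```

View pics/cmp.png

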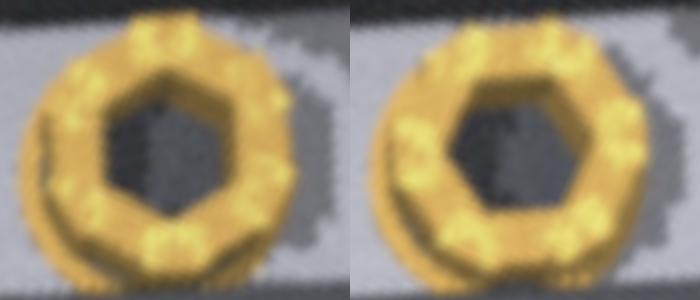

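The matched view shows the socket's corners now at about 33° mod 60. That disagrees with the key's angle when it was withdrawn (17°, so at most 24°), so the bolt may have been nudged back on withdrawal. I have 39 s left, so I'll re-seat the key properly aligned, retighten gently, and withdraw after letting the key relax.

Request:
apply_moves(targets=[[[0,0,45],[0,0,-0.1]],[[0,-10,90],[0,0,-0.2]],[[0,-50,116],[0,0,-0.3]],[[-2,-95,116],[0,0,-0.4]],[[-4,-140,116],[0,0,-0.5]],[[-6,-185,116],[0,0,-0.6]],[[-8,-230,116],[0,0,-0.7]],[[-10,-275,116],[0,0,-0.8]]])

```text
time_s: 33.6
tool_pos: [0.4846, -0.0099, 0.2605]
tool_rot: [179.8, -0.1, 110.2]
force: [1.1, 0.1, -0.5]
grip_width: 0.0621
```

Request:
apply_moves(targets=[[[0,-45,0],[0,0,-0.03]],[[0,-90,0],[0,0,-0.057]],[[-2,-135,0],[0,0,-0.057]],[[-3,-175,0],[0,0,-0.057]],[[-3,-205,0],[0,0,-0.057]],[[-3,-216,0],[0,0,-0.057]],[[-3,-216,0],[0,0,-0.057]],[[-3,-216,0],[0,0,-0.057]]])

```text
time_s: 34.4
tool_pos: [0.4815, -0.2235, 0.2594]
tool_rot: [179.9, -0.0, 107.2]
force: [0.6, 1.0, 0.5]
grip_width: 0.062
```

Request:
apply_moves(targets=[[[0.5,0,-45],[0,0,0]],[[0.5,0,-90],[0,0,0]],[[0.5,0,-125],[0,0,0]],[[0.5,0,-150],[0,0,0]],[[0.5,0,-160],[0,0,0]],[[0.5,0,-160],[0,0,0]]])

```text
time_s: 35.0
tool_pos: [0.4814, -0.2223, 0.098]
tool_rot: [-179.9, -0.1, 107.3]
force: [-0.2, 0.8, 0.1]
grip_width: 0.062
```

Request:
apply_moves(targets=[[[0,0,0],[0,0,0]],[[0,0,0],[0,0,0]],[[0,0,0],[0,0,0]],[[0,0,0],[0,0,0]],[[0,0,0],[0,0,0]],[[0,0,25],[0,0,0]],[[0,0,60],[0,0,0]],[[0,0,100],[0,0,0]]], hand=0, squeeze=45)

```text
time_s: 35.8
tool_pos: [0.4802, -0.2233, 0.1984]
tool_rot: [-179.8, -0.1, 107.2]
force: [-0.1, 0.5, -2.5]
grip_width: 0.0299
```

Request:
apply_moves(targets=[[[0,35,20],[0,0,0.05]],[[0,75,20],[0,0,0.1]],[[0,120,20],[0,0,0.15]],[[0,165,20],[0,0,0.2]],[[1,210,20],[0,0,0.25]],[[2,255,20],[0,0,0.279]],[[3,300,20],[0,0,0.279]],[[4,345,20],[0,0,0.279]]])

```text
time_s: 36.6
tool_pos: [0.4848, 0.1228, 0.2181]
tool_rot: [-180.0, -0.0, 123.2]
force: [1.5, 0.4, -3.3]
grip_width: 0.0296
```

Request:
apply_moves(targets=[[[0,45,0],[0,0,0]],[[0,85,0],[0,0,0]],[[0,120,0],[0,0,0]],[[0,143,0],[0,0,0]],[[0,150,0],[0,0,0]],[[0,150,-30],[0,0,0]],[[0,150,-60],[0,0,0]],[[0,150,-60],[0,0,0]]])

```text
time_s: 37.4
tool_pos: [0.4832, 0.2675, 0.1547]
tool_rot: [-179.5, 0.1, 123.0]
force: [-1.1, -0.4, -3.2]
grip_width: 0.0295
```

Request:
apply_moves(targets=[[[3,3.9,-5],[0,0,0]],[[3,3.9,-10],[0,0,0]],[[3,3.9,-12],[0,0,0]],[[3,3.9,-12],[0,0,0]],[[3,3.9,-12],[0,0,0]]])

```text
time_s: 37.9
tool_pos: [0.4889, 0.2753, 0.1472]
tool_rot: [179.9, -0.0, 123.2]
force: [0.7, -0.3, -2.2]
grip_width: 0.0294
```

Request:
apply_moves(targets=[[[-2.7,-3.9,-2],[0,0,0]],[[-2.7,-3.9,-5],[0,0,0]],[[-2.7,-3.9,-5],[0,0,0]],[[-2.7,-3.9,-8],[0,0,0]]])

```text
time_s: 38.3
tool_pos: [0.4861, 0.2714, 0.1388]
tool_rot: [179.9, -0.0, 123.2]
force: [1.2, -0.8, -2.4]
grip_width: 0.0297
```

Request:
apply_moves(targets=[[[0,0,-3],[0,0,0]],[[0,0,-6],[0,0,0]],[[0,0,-9],[0,0,0]],[[0,0,-9],[0,0,0]]])

```text
time_s: 38.7
tool_pos: [0.486, 0.2712, 0.1291]
tool_rot: [180.0, 0.0, 123.2]
force: [0.6, -0.0, -3.2]
grip_width: 0.0296
```

Request:
apply_moves(targets=[[[0,0,-3],[0,0,0]],[[0,0,-6],[0,0,0]],[[0,0,-8.5],[0,0,0]],[[0,0,-8.5],[0,0,0]]])

```text
time_s: 39.1
tool_pos: [0.486, 0.2712, 0.1208]
tool_rot: [180.0, 0.0, 123.2]
force: [1.3, -0.4, -4.2]
grip_width: 0.0299
```

Request:
apply_moves(targets=[[[0,0,0],[0,0,-0.04]],[[0,0,0],[0,0,-0.08]],[[0,0,0],[0,0,-0.1]],[[0,0,0],[0,0,-0.1]]])

```text
time_s: 39.5
tool_pos: [0.4863, 0.2713, 0.1212]
tool_rot: [179.9, 0.0, 117.5]
force: [1.4, 0.9, -3.3]
grip_width: 0.0296
```

```bash
sed -i 's/range(5)/range(3)/' d.py; python3 d.py
```

```text
[[-4.00000e-03 -5.90000e-02  1.17482e+02  2.93370e+01]
 [-8.00000e-03 -2.10000e-02  1.17483e+02  2.98290e+01]
 [-4.10000e-02 -1.10000e-02  1.17472e+02  2.96750e+01]] 39.65
```

Request:
apply_moves(targets=[[[0,0,0],[0,0,-0.04]],[[0,0,0],[0,0,-0.07]],[[0,0,0],[0,0,-0.07]]])

```text
time_s: 39.95
tool_pos: [0.4863, 0.2714, 0.1213]
tool_rot: [179.9, 0.0, 113.4]
force: [2.7, 1.6, -2.8]
grip_width: 0.0297
```

```bash
python3 d.py
```

```text
[[ 9.00000e-02 -1.52000e-01  1.13477e+02  2.97380e+01]
 [ 1.27000e-01 -1.00000e-01  1.13479e+02  2.95340e+01]
 [ 1.00000e-03 -8.60000e-02  1.13466e+02  2.97900e+01]] 40.1
```

Request:
apply_moves(targets=[[[0,0,0],[0,0,-0.04]],[[0,0,0],[0,0,-0.07]],[[0,0,0],[0,0,-0.07]]])

```text
time_s: 40.4
tool_pos: [0.4863, 0.2714, 0.1213]
tool_rot: [179.9, 0.0, 109.4]
force: [3.9, 0.5, -2.7]
grip_width: 0.0298
```

```bash
python3 d.py; python3 s.py
```

```text
[[ 1.45000e-01 -1.53000e-01  1.09456e+02  2.94660e+01]
 [ 1.59000e-01 -1.00000e-01  1.09457e+02  2.97730e+01]
 [ 8.50000e-02 -8.60000e-02  1.09457e+02  2.97450e+01]] 40.55
40.55 [0.4863 0.2713 0.1213] [179.9   0.  109.5] tau [ 0.144 -1.121  0.085] F [ 3.6  0.1 -3. ] q [-66.7  13.1  39.5 105.1  -9.1  65.   -4.6] eff [ -0.63 -34.31   4.03 -27.52  -0.47   1.68  -0.09] 0.0297445379274176
```

Torque plateaus at the friction level, so the bolt is turning and had backed off. Continuing until it rises.

Request:
apply_moves(targets=[[[0,0,0],[0,0,-0.04]],[[0,0,0],[0,0,-0.07]],[[0,0,0],[0,0,-0.07]]])

```text
time_s: 40.85
tool_pos: [0.4863, 0.2713, 0.1213]
tool_rot: [179.9, -0.0, 105.4]
force: [3.8, 0.8, -3.1]
grip_width: 0.0295
```

```bash
python3 d.py
```

```text
[[ 9.10000e-02 -1.53000e-01  1.05446e+02  2.93670e+01]
 [ 9.10000e-02 -1.01000e-01  1.05453e+02  2.96900e+01]
 [ 1.37000e-01 -8.70000e-02  1.05446e+02  2.99110e+01]] 41.0
```

Request:
apply_moves(targets=[[[0,0,0],[0,0,-0.04]],[[0,0,0],[0,0,-0.08]],[[0,0,0],[0,0,-0.12]],[[0,0,0],[0,0,-0.12]]])

```text
time_s: 41.4
tool_pos: [0.4863, 0.2714, 0.1213]
tool_rot: [179.9, -0.0, 98.6]
force: [3.6, 1.2, -2.7]
grip_width: 0.0297
```

```bash
python3 d.py
```

```text
[[ 1.9100e-01 -1.9300e-01  9.8604e+01  2.9760e+01]
 [ 9.8000e-02 -1.3200e-01  9.8611e+01  2.9824e+01]
 [ 9.0000e-02 -1.2200e-01  9.8612e+01  2.9769e+01]] 41.55
```

Request:
apply_moves(targets=[[[0,0,0],[0,0,-0.04]],[[0,0,0],[0,0,-0.08]],[[0,0,0],[0,0,-0.12]],[[0,0,0],[0,0,-0.12]]])

```text
time_s: 41.95
tool_pos: [0.4864, 0.2714, 0.1213]
tool_rot: [179.9, -0.0, 91.7]
force: [5.5, 0.0, -2.8]
grip_width: 0.0297
```

```bash
python3 d.py
```

```text
[[ 0.262 -0.328 91.757 29.925]
 [ 0.309 -0.284 91.764 29.916]
 [ 0.259 -0.275 91.764 29.738]] 42.1
```

The rise begins near tool yaw 100 and reaches 0.275 N m at 91.8, the same place as before, so that is the stop. This time I'll unload slowly, then check by a light re-press that the bolt stayed.

Request:
apply_moves(targets=[[[0,0,0],[0,0,0.03]],[[0,0,0],[0,0,0.06]],[[0,0,0],[0,0,0.09]],[[0,0,0],[0,0,0.12]],[[0,0,0],[0,0,0.15]],[[0,0,0],[0,0,0.18]],[[0,0,0],[0,0,0.21]],[[0,0,0],[0,0,0.21]]])

```text
time_s: 42.9
tool_pos: [0.4863, 0.2713, 0.1213]
tool_rot: [179.9, -0.0, 103.8]
force: [4.3, -0.2, -2.3]
grip_width: 0.0298
```

```bash
python3 d.py; python3 s.py
```

```text
[[-7.60000e-02  1.17000e-01  1.03725e+02  2.97550e+01]
 [-4.90000e-02  8.20000e-02  1.03719e+02  3.00370e+01]
 [-6.00000e-02  7.40000e-02  1.03722e+02  2.99050e+01]] 43.05
43.05 [0.4863 0.2714 0.1213] [179.9  -0.  103.7] tau [ 0.236 -1.534 -0.06 ] F [ 5.3  1.6 -3. ] q [-67.3  13.2  40.2 105.1  -9.4  65.  -10.1] eff [ -0.93 -33.9    3.74 -26.68  -0.49   2.23   0.07] 0.029905460207648966
```

Request:
apply_moves(targets=[[[0,0,0],[0,0,-0.03]],[[0,0,0],[0,0,-0.06]],[[0,0,0],[0,0,-0.08]],[[0,0,0],[0,0,-0.08]]])

```text
time_s: 43.45
tool_pos: [0.4863, 0.2713, 0.1213]
tool_rot: [179.9, -0.0, 99.1]
force: [4.6, 0.7, -3.3]
grip_width: 0.0297
```

```bash
python3 d.py
```

```text
[[ 8.6000e-02 -1.2000e-01  9.9168e+01  2.9904e+01]
 [ 4.7000e-02 -9.7000e-02  9.9169e+01  2.9658e+01]
 [ 5.6000e-02 -9.2000e-02  9.9172e+01  2.9548e+01]] 43.6
```

The tool meets −0.06 N m as soon as it backs up: the side load makes the key drag the bolt counterclockwise within its free play, and that is what loosened it before. So I'll press to the stop again and open the jaws while still loaded, with no back-turn. Then I'll regrasp unloaded and lift straight out.

Request:
apply_moves(targets=[[[0.3,0,0],[0,0,-0.04]],[[0.5,0,0],[0,0,-0.08]],[[0.5,0,0],[0,0,-0.12]],[[0.5,0,0],[0,0,-0.14]],[[0.5,0,0],[0,0,-0.14]],[[0.5,0,0],[0,0,-0.14]]])

```text
time_s: 44.2
tool_pos: [0.4865, 0.2714, 0.1213]
tool_rot: [180.0, -0.0, 91.2]
force: [4.7, 0.4, -0.8]
grip_width: 0.0296
```

```bash
python3 d.py; python3 s.py
```

```text
[[ 0.376 -0.375 91.154 30.149]
 [ 0.371 -0.377 91.137 29.669]
 [ 0.359 -0.38  91.125 29.48 ]] 44.35
44.35 [0.4865 0.2713 0.1212] [180.   -0.   91.1] tau [ 0.135 -1.298  0.359] F [ 3.8  0.8 -0.8] q [-68.8  13.5  42.  105.1  -9.9  65.1 -22.2] eff [ -0.46 -32.78   4.38 -26.18  -0.67   1.88  -0.38] 0.029479872035383752
```

Request:
apply_moves(targets=[[[0,0,0],[0,0,0]],[[0,0,0],[0,0,0]],[[0,0,0],[0,0,0]],[[0,0,0],[0,0,0]],[[0,0,0],[0,0,0.06]],[[0,0,0],[0,0,0.06]]], hand=62)

```text
time_s: 44.95
tool_pos: [0.4859, 0.2711, 0.1209]
tool_rot: [-179.9, 0.0, 94.5]
force: [0.0, 0.5, 0.2]
grip_width: 0.0614
```

Request:
apply_moves(targets=[[[0,0,0],[0,0,0]],[[0,0,0],[0,0,0]],[[0,0,0],[0,0,0]],[[0,0,0],[0,0,0]],[[0,0,0],[0,0,0]]], hand=0, squeeze=40)

```text
time_s: 45.45
tool_pos: [0.4864, 0.2713, 0.1211]
tool_rot: [180.0, 0.0, 94.5]
force: [-0.3, 0.6, -0.6]
grip_width: 0.0298
```

```bash
python3 d.py; python3 s.py
```

```text
[[-4.6000e-02  3.9000e-02  9.4512e+01  2.9798e+01]
 [-5.5000e-02  3.4000e-02  9.4516e+01  2.9815e+01]
 [-2.7000e-02  3.4000e-02  9.4518e+01  2.9842e+01]] 45.6
45.6 [0.4865 0.2713 0.1211] [180.    0.   94.5] tau [-0.014 -0.13  -0.027] F [ 0.3 -0.7 -0.4] q [-68.4  13.5  41.5 105.1  -9.8  65.  -19. ] eff [-1.300e-01 -3.325e+01  4.810e+00 -2.844e+01 -9.000e-02  2.600e-01
  3.000e-02] 0.029841830891345594
```

Stop confirmed at 0.37 N m, static. The side load is gone after the regrasp. Lifting straight up with no turn, then measuring the socket angle.

Request:
apply_moves(targets=[[[0,0,5],[0,0,0]],[[0,0,12],[0,0,0]],[[0,0,20],[0,0,0]],[[0,0,45],[0,0,0]],[[0,0,85],[0,0,0]],[[0,0,110],[0,0,0]],[[0,0,110],[0,0,0]]])

```text
time_s: 46.3
tool_pos: [0.4884, 0.272, 0.2354]
tool_rot: [179.7, -0.2, 94.5]
force: [0.8, 0.1, -3.7]
grip_width: 0.0301
```

```bash
python3 - <<'E'
from h import *
w=cam('wrist')
g=np.arange(-25,25,.125)/1000
X,Y=np.meshgrid(g,g)
P=np.stack([.486-Y,.272-X,np.full_like(X,.046)],-1).reshape(-1,3)
uv=pix(w,P).reshape(*X.shape,2).astype(np.float32)
B=cv2.remap(w['image'].copy(),uv[...,0],uv[...,1],cv2.INTER_CUBIC)[...,::-1]
cv2.imwrite('pics/out2.png',B)
for im,n in((cv2.imread('pics/out.png')[:,400:],'before'),(B,'now')):
    im=np.ascontiguousarray(im[108:288,113:293])
    s=cv2.GaussianBlur(cv2.cvtColor(im,cv2.COLOR_BGR2HSV)[...,1].astype(np.float32),(0,0),4)
    gx=cv2.Sobel(s,5,1,0);gy=cv2.Sobel(s,5,0,1)
    y,x=np.mgrid[-90:90,-90:90]; m=(np.hypot(x,y)<85)&(np.hypot(x,y)>40)&(gx*x+gy*y>0)
    a=np.arctan2(-gx,-gy); wt=np.hypot(gx,gy)**2*m
    z=(wt*np.exp(6j*a)).sum()/wt.sum(); print(n,((np.degrees(np.angle(z))/6+30)%60).round(1),abs(z).round(2))
E
python3 s.py
```

```text
before 35.3 0.59
now 20.3 0.58
46.35 [0.4871 0.2715 0.2328] [ 1.799e+02 -1.000e-01  9.450e+01] tau [-0.134  0.115  0.01 ] F [ 0.3 -0.  -4.1] q [-70.4   7.6  42.5  97.1  -5.3  77.1 -22.5] eff [ 2.000e-02 -3.208e+01  3.240e+00 -3.408e+01 -4.000e-02  4.000e-02
 -3.000e-02] 0.029468633179145182
```

The socket is now at 20° mod 60, 15° tighter than before, matching the stop angle expected from the torque readings (17–21°). Returning the key.

Request:
apply_moves(targets=[[[0,-30,0],[0,0,0]],[[0,-70,0],[0,0,0]],[[0,-115,0],[0,0,0]],[[-1,-160,0],[0,0,0]],[[-2,-205,0],[0,0,0]],[[-3,-250,0],[0,0,0]],[[-4,-295,0],[0,0,0]],[[-5,-340,0],[0,0,0]]])

```text
time_s: 47.15
tool_pos: [0.4796, -0.0703, 0.2294]
tool_rot: [-179.8, -0.0, 94.6]
force: [1.0, 0.7, -3.1]
grip_width: 0.0296
```

Request:
apply_moves(targets=[[[0,-45,0],[0,0,0]],[[0,-85,0],[0,0,0]],[[0,-120,0],[0,0,0]],[[0,-145,0],[0,0,0]],[[0,-154,0],[0,0,0]],[[0,-154,-30],[0,0,0]],[[0,-154,-60],[0,0,0]],[[0,-154,-73],[0,0,0]]])

```text
time_s: 47.95
tool_pos: [0.4784, -0.2216, 0.1542]
tool_rot: [-179.6, -0.1, 94.5]
force: [-0.9, -1.0, -2.5]
grip_width: 0.0294
```

Request:
apply_moves(targets=[[[0,0,0],[0,0,0]],[[0,0,0],[0,0,0]],[[0,0,0],[0,0,0]]])

```text
time_s: 48.25
tool_pos: [0.4822, -0.2231, 0.1593]
tool_rot: [179.9, 0.0, 94.5]
force: [-0.1, 1.1, -3.1]
grip_width: 0.0296
```

Aligned with the stand (482.2, -223.1). Lowering.

Request:
apply_moves(targets=[[[-0.3,0,-10],[0,0,0]],[[-0.3,0,-18],[0,0,0]],[[-0.3,0,-25],[0,0,0]],[[-0.3,0,-32],[0,0,0]],[[-0.3,0,-32],[0,0,0]]])

```text
time_s: 48.75
tool_pos: [0.4802, -0.2224, 0.1249]
tool_rot: [-179.9, -0.0, 94.5]
force: [-1.0, -0.5, -3.1]
grip_width: 0.03
```

Request:
apply_moves(targets=[[[0,0,-8],[0,0,0]],[[0,0,-16],[0,0,0]],[[0,0,-22],[0,0,0]],[[0,0,-27],[0,0,0]],[[0,0,-27],[0,0,0]]])

```text
time_s: 49.25
tool_pos: [0.4812, -0.2229, 0.0989]
tool_rot: [-180.0, 0.0, 94.5]
force: [-0.2, -0.1, -2.2]
grip_width: 0.03
```

Request:
apply_moves(targets=[[[0,0,-1],[0,0,0]],[[0,0,-1.5],[0,0,0]],[[0,0,-1.5],[0,0,0]]])

```text
time_s: 49.55
tool_pos: [0.4813, -0.2231, 0.0987]
tool_rot: [180.0, -0.0, 94.5]
force: [-2.2, 1.5, 8.2]
grip_width: 0.0299
```

Request:
apply_moves(targets=[[[0,0,0],[0,0,0]],[[0,0,0],[0,0,0]],[[0,0,0],[0,0,0]],[[0,0,0],[0,0,0]],[[0,0,30],[0,0,0]],[[0,0,70],[0,0,0]],[[0,0,115],[0,0,0]],[[-10,0,160],[0,0,0]]], hand=62)

```text
time_s: 50.35
tool_pos: [0.4715, -0.2224, 0.2591]
tool_rot: [-180.0, 0.1, 94.5]
force: [1.2, 1.8, 0.4]
grip_width: 0.0617
```

Request:
apply_moves(targets=[[[0,40,0],[0,0,0]],[[0,80,0],[0,0,0]],[[0,110,0],[0,0,0]],[[0,110,0],[0,0,0]],[[0,110,0],[0,0,0]]])

```text
time_s: 50.85
tool_pos: [0.4711, -0.1125, 0.2575]
tool_rot: [180.0, 0.0, 94.6]
force: [0.6, -0.4, 0.4]
grip_width: 0.0621
```

Run:
```python
from h import *
b=cam('side'); save(b,'pics/fin2.png',None,1.5)
for t in ['key','polish_tin','celadon_jar','blue_jar']: print(t,[(round(r['conf'],2),np.round(r['rect'])) for r in env.regions_of(b,t)])
f=cv2.imread('pics/fin.png'); g=cv2.imread('pics/side.png'); n=cv2.imread('pics/fin2.png')
for nm,(x0,y0,x1,y1) in dict(tin=(305,270,350,325),green=(485,300,560,365),blue=(345,160,410,225),key=(340,340,430,445)).items():
    print(nm,np.abs(n[y0:y1,x0:x1].astype(int)-g[y0:y1,x0:x1]).mean().round(1))
o=env.get_obs(); print(o['time_s'],o['tool_pos'],o['force'],o['grip_width'])
```

```text
key [(0.71, array([243., 232., 266., 268.]))]
polish_tin [(0.93, array([207., 186., 232., 213.]))]
celadon_jar [(0.71, array([328., 207., 370., 242.]))]
blue_jar [(0.33, array([329., 207., 367., 241.]))]
tin 8.2
green 7.0
blue 59.1
key 11.8
51.1 [ 0.47095754 -0.11406723  0.25751609] [-0.3084831   0.3155143   0.39162772] 0.06177625690058526
```

```bash
python3 -c "
from cell import env
print(env.sign_off())"
```

```text
the job is handed in; nothing more can be done
None
```

I turned the bolt clockwise to its stop, put the key back upright in the smaller brown stand, and handed the job in at about 51 s.

**First tightening didn't hold:** I turned too far past the stop, and the hexagon skipped over the socket flats. When I backed off, a side load made the key drag the bolt about 15° loose. A close-up of the socket didn't match the torque readings, and that is how I caught it.

**Second tightening:** I fetched the key again and pressed the bolt to the stop, where it held 0.37 N m without creeping, against 0.12 N m friction. I opened the jaws while still loaded, regrasped and lifted straight out.

**Last checks:**
- **Bolt:** the socket measured 20° mod 60, down from 35°, which agrees with the stop position the torque readings implied (17–21°). That is a blurry picture measurement, good to a few degrees.
- **Key:** the detector found it in its original place in the side view, and it had been on the bottom of its hole just before release. I viewed it upright after the first return, but had no views left after the second.
- **Jars and tin:** the tin and green jar were unchanged in the final comparison. The same comparison failed for the blue jar, probably because the arm was in front of it. It was last seen undisturbed at about 31 s, and the arm did not go near it on purpose after that.

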